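# Unlock the ink rack and set out the inks

### The job

Make the ink rack ready for class: squeeze the two orange tabs of its lock and turn it counterclockwise, as seen from above, as far as it goes, then lift the lock end of the aluminium carrying bar over the end lip, draw the bar out endwise from under the steel keeper and lay it down flat on the brown kraft pad, its middle about over the pad's middle. Stand every ink bottle that is on the table in front of the rack (between it and the robot) upright in the rack, side by side in one neat row, each centred on a white spot of its own. Squeeze and turn the lock back clockwise to fully closed, and leave the blue and white eraser, the tape roll and the green paint tube alone.

Things in the scene. Friction and masses are not known exactly. Their poses are not given: they have to be found in the camera images.
- ink_rack: Low light-wood ink rack, fixed to the table; origin on the table in the middle of its row line, which runs along its y. Its flat bed, 12 mm above the table, reaches from x = -70 to +60 mm and y = -167 to +173 mm. Two steel guides, 6 mm above the bed, stand beside the bar at y = -134 to -146 mm. The lock's round pedestal (radius 30 mm, 34 mm high) stands at x = +56, y = -125 mm.
- end_lip (a point): Middle of the top edge of the end lip, a wooden wall 64 mm wide and 9 mm thick across the row line at the rack's -y end, 8 mm higher than the bed. The bar's lock end starts just behind it.
- keeper (a point): Middle of the underside of the roof of the steel keeper, a bridge over the bed at the rack's +y end: 22 mm long along y, 36 mm wide outside, roof underside 42 mm and top 47 mm above the table; a wooden stop 26 mm high closes it behind.
- lock_grip (a point): On the lock's vertical axis, 70 mm above the table, the height to squeeze the tabs; turns with the lock. The two orange tabs stand at its +y and -y sides. Below them a disc (radius 27 mm, top 51 mm above the table). A black tongue, 16 mm wide, 40 to 46 mm above the table, reaches 76 mm from the axis towards this frame's -x, over the bar's lock end when closed.
- lock (a joint): Turn of the lock in rad, counterclockwise seen from above: 0 closed (tongue over the bar's lock end), 1.2 fully open (tongue clear of the bar). Light friction, no spring. It turns only while both tabs are pressed in by 4 mm or more.
- tab_a (a joint): How far the orange tab on lock_grip's +y side is pressed inward, m: 0 out, 0.009 fully in, spring 1.4 N at first to 5.4 N. Tabs are upright, 20 mm wide, 53 to 83 mm above the table, outer faces 54 mm apart when out. Pressed less than 4 mm it locks the turning; it springs out at closed and at open.
- tab_b (a joint): The same for the tab on the lock's -y side.
- bar_centre (a point): Centre of the loose aluminium carrying bar with black ends, 16 mm wide (its x), 310 mm long (its y), 26 mm high, 0.15 kg. At the start it lies in the rack's bed, its axes along the rack's and its centre at y = +5 mm in the rack frame: its lock end is just behind the end lip and its other end is 22 mm under the keeper, with 4 mm of play below the roof.
- bar_lock_end (a point): Middle of the end face of the bar that starts at the end lip and under the lock's tongue (the bar's -y end).
- bar_keeper_end (a point): Middle of the end face of the bar that starts under the keeper (the bar's +y end).
- pad_top (a point): Middle of the upper face of the brown kraft sketch pad, 170 mm (x) by 190 mm (y), 9 mm thick, fixed to the table.
- spot0 (a point): Centre of a round white spot (47 mm across, grey rim) on the rack's bed; the four spots are 55 mm apart along the rack's y. This one is nearest the lock.
- spot1 (a point): Second white spot.
- spot2 (a point): Third white spot.
- spot3 (a point): Fourth white spot, nearest the keeper.
- eraser: Blue and white eraser lying flat, 23 x 60 x 13 mm; origin under its middle. Bystander.
- tape_roll: Roll of brown tape lying flat, 90 mm across, 48 mm high; origin under it. Bystander.
- green_tube: Lying paint tube with a green band, 36 x 125 x 20 mm; origin under its middle. Bystander.
- black_1_centre (a point): Centre, 28.5 mm above its foot, of a square black ink bottle with a black cap, 0.085 kg: body 44 x 44 mm (sides along its x and y) up to 40 mm above its foot, cap 26 mm across up to 57 mm. None when it is absent.
- black_2_centre (a point): Centre, 28.5 mm above its foot, of a square black ink bottle with a black cap, 0.085 kg: body 44 x 44 mm (sides along its x and y) up to 40 mm above its foot, cap 26 mm across up to 57 mm. None when it is absent.
- green_1_centre (a point): Centre, 28.5 mm above its foot, of a square green ink bottle with a red cap, 0.085 kg: body 44 x 44 mm (sides along its x and y) up to 40 mm above its foot, cap 26 mm across up to 57 mm. None when it is absent.
- green_2_centre (a point): Centre, 28.5 mm above its foot, of a square green ink bottle with a red cap, 0.085 kg: body 44 x 44 mm (sides along its x and y) up to 40 mm above its foot, cap 26 mm across up to 57 mm. None when it is absent.
- green_3_centre (a point): Centre, 28.5 mm above its foot, of a square green ink bottle with a red cap, 0.085 kg: body 44 x 44 mm (sides along its x and y) up to 40 mm above its foot, cap 26 mm across up to 57 mm. None when it is absent.
Things that resemble listed ones, but are neither listed nor needed, are in the scene too. Leave any pink, purple or yellow look-alike of the part that bears black_2_centre alone.

How it is judged:
On the way, in this order (a step that is already met when the one before it is completed fails the run):
1. The lock is turned open (value of joint lock above 1.1 rad), for 0.2 s.
2. The bar's lock end has passed over the end lip while its other end is still low in the bed (y of bar_lock_end in the frame of ink_rack below -0.163 m and y of bar_keeper_end in the frame of ink_rack above 0.08 m and z of bar_keeper_end in the frame of ink_rack below 0.09 m and angle between the y axis of bar_centre and the y axis of ink_rack, either way round below 0.3 rad), for 0.06 s.
3. The bar lies on the kraft pad (horizontal distance between bar_centre and pad_top below 0.05 m and z of bar_centre in the frame of pad_top below 0.018 m and contact force between the fingers and bar below 0.1 N), for 0.2 s.
At the end, for the whole second after the job is handed in: The lock is closed (within 0.08 rad) with both tabs sprung out; the bar lies flat on the kraft pad, its centre within 50 mm of the pad's centre; every ink bottle present stands upright in the rack, at rest, within 11 mm of a white spot (value of joint lock below 0.08 rad and value of joint each of tab_a, tab_b below 0.002 m and horizontal distance between bar_centre and pad_top below 0.05 m and z of bar_centre in the frame of pad_top between 0.005 and 0.018 m and linear speed of each of bar, black_1, black_2, green_1, green_2, green_3 below 0.02 m/s and (horizontal distance between black_1_centre and spot0 below 0.011 m or horizontal distance between black_1_centre and spot1 below 0.011 m or horizontal distance between black_1_centre and spot2 below 0.011 m or horizontal distance between black_1_centre and spot3 below 0.011 m) and angle between each of black_1_centre, black_2_centre, green_1_centre, green_2_centre, green_3_centre's own z axis and vertical below 0.1 rad and z of each of black_1_centre, black_2_centre, green_1_centre, green_2_centre, green_3_centre in the frame of ink_rack below 0.048 m and (horizontal distance between black_2_centre and spot0 below 0.011 m or horizontal distance between black_2_centre and spot1 below 0.011 m or horizontal distance between black_2_centre and spot2 below 0.011 m or horizontal distance between black_2_centre and spot3 below 0.011 m) and (horizontal distance between green_1_centre and spot0 below 0.011 m or horizontal distance between green_1_centre and spot1 below 0.011 m or horizontal distance between green_1_centre and spot2 below 0.011 m or horizontal distance between green_1_centre and spot3 below 0.011 m) and (horizontal distance between green_2_centre and spot0 below 0.011 m or horizontal distance between green_2_centre and spot1 below 0.011 m or horizontal distance between green_2_centre and spot2 below 0.011 m or horizontal distance between green_2_centre and spot3 below 0.011 m) and (horizontal distance between green_3_centre and spot0 below 0.011 m or horizontal distance between green_3_centre and spot1 below 0.011 m or horizontal distance between green_3_centre and spot2 below 0.011 m or horizontal distance between green_3_centre and spot3 below 0.011 m)); the robot touches nothing.
It fails at once if The eraser is moved by more than 30 mm (distance of eraser from where it was at the start of the episode above 0.03 m).
It fails at once if The tape roll is moved by more than 30 mm (distance of tape_roll from where it was at the start of the episode above 0.03 m).
It fails at once if The green paint tube is moved by more than 30 mm (distance of green_tube from where it was at the start of the episode above 0.03 m).
Of black_1, black_2, green_1, green_2, green_3 only 3 to 4 are there at a start; the rules pass over those that are not, and their reading is None.
At some moment in a run one of black_1, black_2, green_1, green_2, green_3 may be knocked a few centimetres aside while the robot is not near it.
It also fails if it takes over 192 s, if anything falls off the work surface, if the arm or the gripper's body presses on something with over 40 N, if the wrist force passes 120 N, or if a joint passes its speed limit or range.

### The arm

A 6-joint arm with a two-finger parallel gripper is mounted at the origin on a cart in front of the work surface, level with it; the furniture and walls round the work are solid. World frame = base frame: x ahead of the robot, y to its left, z up, the work surface at z = 0. Lengths are in m, angles in rad, forces in N, time in s.
With the tool pointing down it reaches from about 0.375 to 0.9 m from the base axis. Payload 3.1 kg.
Tool frame: the origin (TCP) lies between the finger pads; the fingertips stand robot.tip_extent ahead of it and the grasp point (between the pads) lies 3 mm ahead of it (robot.tip_extent is the distance from the TCP to the fingertips, in m); z points along the fingers, x is the direction in which the jaws open and shut, and the axes are right-handed (so a half turn about z gives the same grasp; the last joint's range is limited). The gripper opens to 87 mm and grips with 3 to 60 N. Pads are 19 mm wide; open, the fingers measure 117 mm over their backs; the gripper's body (75 mm by 190 mm) begins 51 mm behind the grasp point.
Start: joints at [-1.345, 0.527, 1.433, -0, 1.181, -0.178], TCP at [0.246, -0.575, 0.245] pointing down, gripper open.
Joint ranges: [-3.08, 3.08], [-0.75, 2.2], [0.22, 2.44], [-1.43, 4.57], [0, 2.65], [-2.85, 2.85]. Speed limits (rad/s): [2.79, 2.79, 3.14, 3.14, 3.14, 3.14].

### API

Orientations are given as a unit quaternion [x, y, z, w].
In Python, from rig import robot, cams gives the robot as it stands.
- The arm moves only by the tool carry_out, never from a script. Its argument "steps" is a list of rows, each a list of 3 entries, a list of its own where there are three numbers: the shift along the world's x, y, z in cm, then the turn about the world's z in degrees, then the closure, from 0 (fully open) to 1 (shut). In form: [[[dx, dy, dz], spin, fingers], ...]. A call has 1 to 10 rows; each row shifts and turns the pose as measured when the row begins; what a row does not reach is not made up. A row lasts 1/10 s, in which the tool goes at most 50 mm and 8.59 degrees, less where a joint would pass 70% of its speed; a pose out of reach is approached as far as the arm can. A call with a gripper value outside its range is refused whole. The fingers move at their own pace and stop on an object; "squeeze" is the grip in N (left out, the last holds). Time passes only in rows, so rows that do not move let the fingers close. It gives the time, the measured TCP pose, the force and the opening at its end, in the units of the state.
- robot.get_obs(): the state, without advancing time (a new reading comes with each control period).
- cams.camera(name): name is "side" or "top" or "wrist"; returns a dict with "pixels" (400x640x3 uint8, red, green, blue), "fx", "fy", "cx", "cy" (pixels), "eye" and "rotation" of the camera in the world. Camera axes: x right, y up, looking along -z (the intrinsics and any distortion apply to the point x, -y, -z); pixel columns grow to the right and rows downward; lengths in m; the calibration is good to about 2 mm. A picture is of the moment at which its call begins. There is no depth.
- robot.hand_in(): hands the job in, once; it reports no verdict.
The state is a dict: "time": time; "q": joint angles; "joint_velocities": joint speeds; "joint_torque": joint torques, N m; "position": TCP position; "tool_rot": TCP orientation; "ft_force": force on the tool from outside, world axes, zero at the start; "moment": the same for the moment, N m; "grip_width": finger opening in m.
Only numpy, scipy, OpenCV 4.12 (cv2) and the standard library are available. Lean on these libraries where they do the work, as an engineer would, in place of code of your own. Each camera call takes 0.05 s, during which the arm holds its last target. There are 200 camera calls.

## Working session

There is one attempt and no reset: what is moved stays moved. The work goes in short steps, Python scripts to look and compute and a tool call to move; the robot and the scene stay as the last step left them, time stands still between calls to the robot, and variables do not carry over. Pictures are saved under pics/ and viewed, about 12 in all and at most 16, crops included, and the job is handed in when it is done.

Besides the shell and the picture viewer there is one more tool, called by a JSON object that holds its "op" and its "data". carry_out: Moves the arm, as the interface text tells. Its arguments: {"type":"object","properties":{"steps":{"type":"array"},"squeeze":{"type":"number"}},"required":["steps"]}

```bash
ls; mkdir -p pics
python3 - <<'E'
from rig import robot,cams
import cv2
o=robot.get_obs();print(o['time'],o['position'],o['tool_rot'],o['grip_width'],robot.tip_extent)
for n in("top","side"):
    c=cams.camera(n);cv2.imwrite(f"pics/{n}0.png",c["pixels"][:,:,::-1])
    print(n,{k:c[k] for k in c if k!="pixels"})
E
```

```text
pics
0.0 [ 0.24543216 -0.57406943  0.2435939 ] [ 8.34527593e-01 -5.50965126e-01 -7.69521034e-04 -7.31296524e-04] 0.0870495607660677 0.022
top {'fx': 370.05186743951674, 'fy': 370.05186743951674, 'cx': 323.5237338741536, 'cy': 192.9136009957213, 'eye': array([0.43123102, 0.01981958, 1.10646864]), 'rotation': array([-0.06934058,  0.07321726,  0.70388456, -0.70311993])}
side {'fx': 408.17622387132485, 'fy': 408.17622387132485, 'cx': 316.45024678867304, 'cy': 208.1410212316363, 'eye': array([0.46981539, 0.80303696, 0.84079348]), 'rotation': array([-0.03585876,  0.38648431,  0.91725657, -0.08935556])}
```

View pics/top0.png

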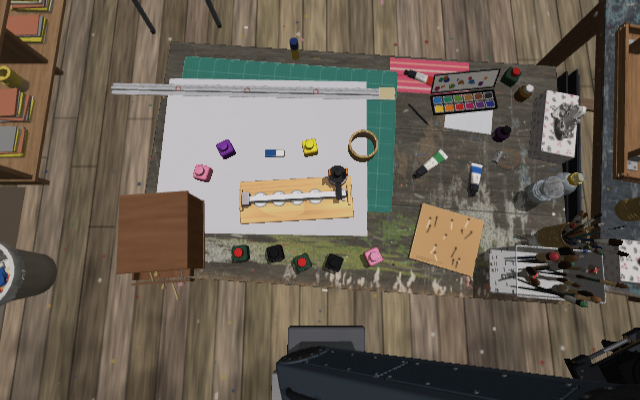

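View pics/side0.png

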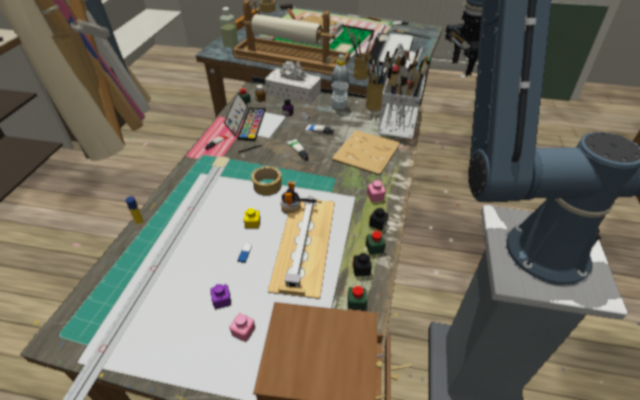

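```bash
cat > h.py <<'E'
import numpy as np,cv2
from scipy.spatial.transform import Rotation as R
from rig import robot,cams
def shot(n): return cams.camera(n)
def ray(c,u,v):
    d=np.array([(u-c["cx"])/c["fx"],-(v-c["cy"])/c["fy"],-1.])
    return R.from_quat(c["rotation"]).apply(d)
def pt(c,u,v,z):
    d=ray(c,u,v);e=c["eye"];return e+d*(z-e[2])/d[2]
def proj(c,p):
    q=R.from_quat(c["rotation"]).inv().apply(np.asarray(p,float)-c["eye"])
    q=np.atleast_2d(q)
    return np.c_[c["cx"]-c["fx"]*q[:,0]/q[:,2],c["cy"]+c["fy"]*q[:,1]/q[:,2]]
def crop(c,x0,y0,x1,y1,k,f):
    cv2.imwrite(f,cv2.resize(c["pixels"][y0:y1,x0:x1,::-1],None,fx=k,fy=k,interpolation=cv2.INTER_CUBIC))
E
python3 - <<'E'
from h import *
c=shot("top");crop(c,190,130,390,280,4,"pics/t1.png")
for u,v,z,n in[(240,254,.057,'g'),(275,254,.057,'k'),(302,263,.057,'g'),(333,263,.057,'k'),(447,240,.009,'pad'),(338,172,.08,'lock'),(297,200,.012,'rack')]:print(n,pt(c,u,v,z).round(3))
# pad: brown mask
hsv=cv2.cvtColor(c["pixels"],cv2.COLOR_RGB2HSV)
m=cv2.inRange(hsv,(8,60,120),(25,200,255));m[:,:400]=0;m[:195]=0;m[:,490:]=0
k=max(cv2.findContours(m,0,2)[0],key=cv2.contourArea);r=cv2.minAreaRect(k);print(r);print([pt(c,*p,.009).round(3) for p in cv2.boxPoints(r)],pt(c,*r[0],.009))
m=cv2.inRange(hsv,(8,60,120),(25,200,255));m[:,:236]=0;m[:172]=0;m[:,357:]=0;m[230:]=0
k=max(cv2.findContours(m,0,2)[0],key=cv2.contourArea);r=cv2.minAreaRect(cv2.convexHull(k));print(r);b=cv2.boxPoints(r);print([pt(c,*p,.012).round(3) for p in b],pt(c,*r[0],.012))
E
```

```text
g [0.472 0.248 0.057]
k [0.472 0.15  0.057]
g [0.447 0.074 0.057]
k [ 0.447 -0.012  0.057]
pad [ 0.514 -0.351  0.009]
lock [ 0.703 -0.028  0.08 ]
rack [0.634 0.093 0.012]
((445.73583984375, 244.42453002929688), (67.85611724853516, 68.26820373535156), 15.945394515991211)
[array([ 0.433, -0.219,  0.009]), array([ 0.627, -0.285,  0.009]), array([ 0.57 , -0.477,  0.009]), array([ 0.38 , -0.405,  0.009])] [ 0.50070104 -0.34651572  0.009     ]
((295.33026123046875, 199.24819946289062), (41.79507064819336, 113.6203384399414), 86.59355926513672)
[array([0.69 , 0.275, 0.012]), array([ 0.711, -0.07 ,  0.012]), array([ 0.583, -0.075,  0.012]), array([0.563, 0.262, 0.012])] [0.63591368 0.09842093 0.012     ]
```

View pics/t1.png

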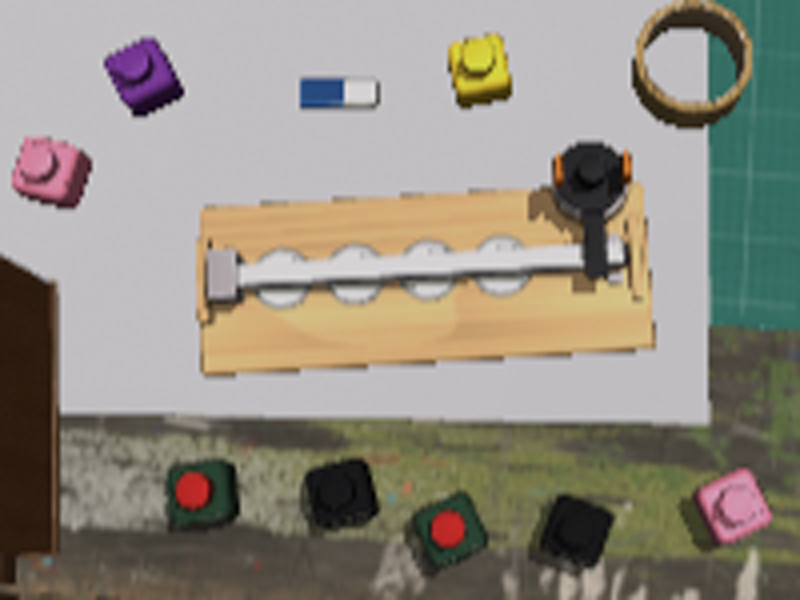

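{"op": "carry_out", "data": {"steps": [[[0,4.5,1.5],-7,0],[[0,4.5,1.5],-7,0],[[0,4.5,1.5],-6,0],[[2,4.5,0.5],0,0],[[3,4,0],0,0],[[3,4,0],0,0],[[3,4,0],0,0],[[3,4,0],0,0],[[3,4,0],0,0],[[3,4,0],0,0]]}}

```text
time: 1.15
position: [0.4403, -0.1507, 0.2915]
tool_rot: [0.716, -0.698, -0.001, -0.001]
ft_force: [0.2, -0.3, 0.1]
grip_width: 0.0868
```

{"op": "carry_out", "data": {"steps": [[[3,4,0],0,0],[[3,4,0],0,0],[[3,4,0],0,0],[[3,4,0],0,0],[[3,4,0],0,0],[[0,0,0],0,0]]}}

```text
time: 1.75
position: [0.5908, 0.0559, 0.2906]
tool_rot: [0.718, -0.696, -0.0, -0.002]
ft_force: [0.2, 0.4, 0.2]
grip_width: 0.0866
```

Run:
```python
from h import *
o=robot.get_obs();print(o['time'],o['position'],o['q'],R.from_quat(o['tool_rot']).as_matrix().round(3))
c=shot("wrist");cv2.imwrite("pics/w1.png",c["pixels"][:,:,::-1]);print({k:c[k] for k in c if k!="pixels"})
```

```text
1.75 [0.59080955 0.05585498 0.29063519] [-0.09574252  0.43455094  1.46201083  0.00401858  1.24280611  1.44132106] [[ 0.032 -0.999  0.003]
 [-0.999 -0.032  0.004]
 [-0.003 -0.003 -1.   ]]
{'fx': 298.600840128355, 'fy': 298.600840128355, 'cx': 316.45877398544354, 'cy': 198.72028771049833, 'eye': array([0.65685833, 0.05890818, 0.43105983]), 'rotation': array([-0.08645896,  0.08578043, -0.69016159,  0.7133327 ])}
```

View pics/w1.png

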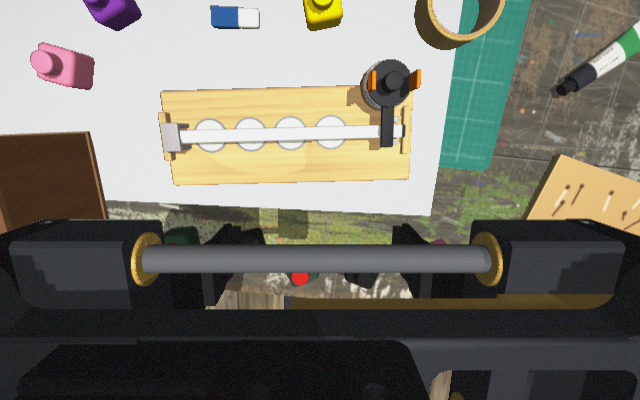

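Run:
```python
from h import *
c=shot("wrist");hsv=cv2.cvtColor(c["pixels"],cv2.COLOR_RGB2HSV)
m=cv2.inRange(hsv,(10,50,120),(28,200,255));m[:70]=0;m[200:]=0;m[:,:155]=0;m[:,415:]=0
m=cv2.morphologyEx(m,2,np.ones((3,3)))
k=max(cv2.findContours(m,0,1)[0],key=cv2.contourArea)[:,0]
P=np.array([pt(c,u,v,.012)[:2] for u,v in k])
yaw=0.03;o=np.array([.64,.095])
sel=lambda L,a,lo,hi,val:(abs(L[:,a]-val)<.008)&(L[:,1-a]>lo)&(L[:,1-a]<hi)
for i in range(5):
    C,S=np.cos(yaw),np.sin(yaw);L=(P-o)@np.array([[C,-S],[S,C]])
    n=L[sel(L,0,-.15,.15,-.07)];f=L[sel(L,0,-.05,.15,.06)];l=L[sel(L,1,-.06,-.04,.173)];r=L[sel(L,1,-.06,-.04,-.167)]
    fn=np.polyfit(n[:,1],n[:,0],1);ff=np.polyfit(f[:,1],f[:,0],1)
    dx=((np.median(n[:,0])+.07)+(np.median(f[:,0])-.06))/2
    dy=((np.median(l[:,1])-.173)+(np.median(r[:,1])+.167))/2
    if i in(0,4):print(len(n),len(f),len(l),len(r),fn,ff,np.median(n[:,0]),np.median(f[:,0]),np.median(l[:,1]),np.median(r[:,1]))
    o=o+np.array([[C,-S],[S,C]])@[dx,dy];yaw-=(fn[0]+ff[0])/2
print("rack",o,yaw)
Rm=np.array([[np.cos(yaw),-np.sin(yaw)],[np.sin(yaw),np.cos(yaw)]])
W=lambda x,y,z:np.r_[o+Rm@[x,y],z]
print("lock",W(.056,-.125,.07))
# orange tabs
t=cv2.inRange(hsv,(5,170,100),(18,255,255));t[110:]=0;t[:50]=0;t[:,:350]=0;t[:,440:]=0
for q in cv2.findContours(t,0,1)[0]:
    x=cv2.boundingRect(q);print("orange",x)
print("tabs proj",proj(c,[W(.056,-.125+s*.027,z) for s in(1,-1) for z in(.053,.083)]).round(1))
im=c["pixels"][:,:,::-1].copy();im=cv2.resize(im[60:210,140:440],None,fx=2.6,fy=2.6,interpolation=2)
def dot(p,col):
    u,v=proj(c,p)[0];cv2.circle(im,(int((u-140+.5)*2.6),int((v-60+.5)*2.6)),2,col,-1)
for ys in(-82.5,-27.5,27.5,82.5):
  for a in np.linspace(0,6.28,13):dot(W(.0235*np.cos(a),(ys+3)/1000+.0235*np.sin(a),.012),(0,0,255))
for a in np.linspace(0,6.28,20):dot(W(.056+.027*np.cos(a),-.125+.027*np.sin(a),.051),(0,255,0))
for x in(-.008,.008):
  for y in(-.15,0,.16):dot(W(x,y,.038),(255,0,0))
cv2.imwrite("pics/w2.png",im)
# bottles
c=shot("top");print(proj(c,W(.056,-.125,.083)))
print("lock open tongue end",W(.029,-.196,.04))
```

```text
Traceback (most recent call last):
TypeError: expected non-empty vector for x
```

Run:
```python
from h import *
c=shot("wrist");hsv=cv2.cvtColor(c["pixels"],cv2.COLOR_RGB2HSV)
for p in[(163,92),(173,185),(409,178),(260,181),(260,90)]:print(p,pt(c,*p,.012).round(4),hsv[p[1]-3,p[0]+3])
print(hsv[160,250])
m=cv2.inRange(hsv,(10,50,120),(28,200,255));m[:70]=0;m[200:]=0;m[:,:155]=0;m[:,415:]=0
print([(cv2.boundingRect(q)) for q in cv2.findContours(m,0,1)[0] if cv2.contourArea(q)>50])
```

```text
(163, 92) [0.6881 0.2604 0.012 ] [ 20 112 233]
(173, 185) [0.5624 0.2583 0.012 ] [ 18 118 220]
(409, 178) [ 0.5826 -0.0778  0.012 ] [105   2 232]
(260, 181) [0.5719 0.1338 0.012 ] [ 22 110 239]
(260, 90) [0.6944 0.1318 0.012 ] [ 22 104 240]
[ 24  95 241]
[(159, 86, 252, 97), (155, 82, 223, 45)]
```

```bash
cat > rack.py <<'E'
from h import *
c=shot("wrist");hsv=cv2.cvtColor(c["pixels"],cv2.COLOR_RGB2HSV)
m=cv2.inRange(hsv,(10,70,120),(28,200,255));m[:70]=0;m[200:]=0;m[:,:155]=0;m[:,415:]=0
k=np.vstack([q[:,0] for q in cv2.findContours(m,0,1)[0] if cv2.contourArea(q)>50])
P=np.array([pt(c,u,v,.012)[:2] for u,v in k])
yaw=0.06;o=np.array([.636,.092])
sel=lambda L,a,lo,hi,val:(abs(L[:,a]-val)<.01)&(L[:,1-a]>lo)&(L[:,1-a]<hi)
for i in range(6):
    C,S=np.cos(yaw),np.sin(yaw);Rm=np.array([[C,-S],[S,C]]);L=(P-o)@Rm
    n=L[sel(L,0,-.15,.15,-.07)];f=L[sel(L,0,-.05,.15,.06)];l=L[sel(L,1,-.06,-.035,.173)];r=L[sel(L,1,-.06,-.035,-.167)]
    if i in(0,5):print(len(n),len(f),len(l),len(r))
    fn=np.polyfit(n[:,1],n[:,0],1);ff=np.polyfit(f[:,1],f[:,0],1)
    e=[np.median(n[:,0])+.07,np.median(f[:,0])-.06,np.median(l[:,1])-.173,np.median(r[:,1])+.167]
    if i in(0,5):print(fn,ff,np.round(e,4))
    o=o+Rm@[(e[0]+e[1])/2,(e[2]+e[3])/2];yaw-=(fn[0]+ff[0])/2
C,S=np.cos(yaw),np.sin(yaw);Rm=np.array([[C,-S],[S,C]])
print("rack",o,yaw)
W=lambda x,y,z:np.r_[o+Rm@[x,y],z]
print("lock",W(.056,-.125,.07))
t=cv2.inRange(hsv,(5,170,100),(18,255,255));t[110:]=0;t[:50]=0;t[:,:350]=0;t[:,440:]=0
for q in cv2.findContours(t,0,1)[0]:print("orange",cv2.boundingRect(q))
print("tabs proj",proj(c,[W(.056,-.125+s*.027,z) for s in(1,-1) for z in(.053,.083)]).round(1))
im=cv2.resize(c["pixels"][60:210,140:440,::-1],None,fx=2.6,fy=2.6,interpolation=2)
def dot(p,col):
    u,v=proj(c,p)[0];cv2.circle(im,(int((u-140+.5)*2.6),int((v-60+.5)*2.6)),2,col,-1)
for ys in(-82.5,-27.5,27.5,82.5):
  for a in np.linspace(0,6.28,13):dot(W(.0235*np.cos(a),(ys)/1000+.0235*np.sin(a),.012),(0,0,255))
for a in np.linspace(0,6.28,20):dot(W(.056+.027*np.cos(a),-.125+.027*np.sin(a),.051),(0,255,0))
for x in(-.008,.008):
  for y in(-.15,0,.16):dot(W(x,y,.038),(255,0,0))
cv2.imwrite("pics/w2.png",im)
E
python3 rack.py
```

```text
24 151 24 19
[ 0.00034619 -0.06009084] [-0.00052267  0.06731666] [0.0099 0.0073 0.0009 0.0059]
211 151 18 18
[ 0.00058692 -0.06837079] [-0.00058692  0.05837199] [ 0.0016 -0.0016 -0.0021  0.0021]
rack [0.64472626 0.09581278] 0.05976896501298516
lock [ 0.70809294 -0.02561895  0.07      ]
orange (363, 68, 3, 17)
orange (367, 65, 4, 20)
orange (411, 64, 6, 19)
tabs proj [[362.7  78.3]
 [366.8  74.3]
 [408.4  76.7]
 [416.6  72.6]]
```

View pics/w2.png

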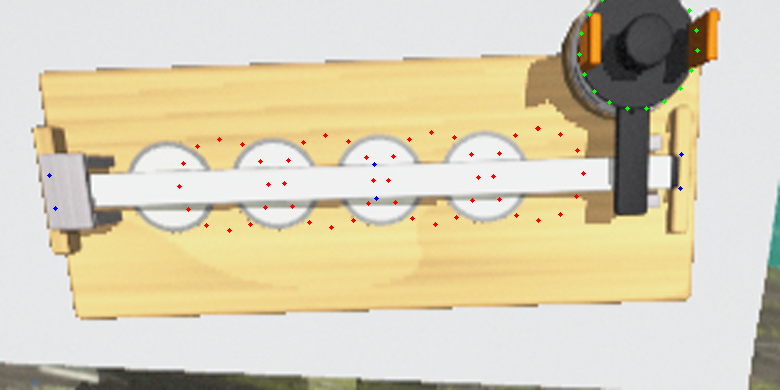

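Run:
```python
from h import *
c=shot("top");c["pixels"]=cv2.imread("pics/top0.png")[:,:,::-1].copy()
w=shot("wrist")
def orange(c,x0,y0,x1,y1):
    h=cv2.cvtColor(c["pixels"],cv2.COLOR_RGB2HSV);t=cv2.inRange(h,(4,150,90),(19,255,255))[y0:y1,x0:x1]
    mid=(x1-x0)//2;out=[]
    for a,b in((0,mid),(mid,x1-x0)):
        v,u=np.nonzero(t[:,a:b]);out.append((u.mean()+x0+a,v.mean()+y0,len(u)))
    return out
for n,cc,bx in(("top",c,(322,160,354,185)),("wrist",w,(355,55,429,95))):
    o=orange(cc,*bx);print(n,np.round(o,1),[pt(cc,q[0],q[1],.07).round(4)[:2] for q in o],np.mean([pt(cc,q[0],q[1],.07)[:2] for q in o],0).round(4))
# spots: white circles, rays on z=.012 ; wrist crop coords
for u,v in[(171,187),(276,183),(380,180),(485,177)]:
    print("spot",pt(w,u/2.6+140-.5,v/2.6+60-.5,.012).round(4))
for u,v in[(283,277),(355,273),(428,269),(500,265)]:
    print("spot top",pt(c,u/4+190-.4,v/4+130-.4,.012).round(4))
print("lockknob",pt(c,592/4+190,172/4+130,.09),pt(w,648/2.6+140,42/2.6+60,.09))
# bar/keeper
for u,v in[(613,172)]: print("bar lock part",pt(w,u/2.6+140,v/2.6+60,.038))
print("bar @",pt(w,95/2.6+140,189/2.6+60,.038),pt(w,672/2.6+140,172/2.6+60,.038))
```

```text
top [[329.4 172.   12. ]
 [346.5 170.7  11. ]] [array([ 0.7052, -0.0032]), array([ 0.709 , -0.0526])] [ 0.7071 -0.0279]
wrist [[365.7  75.1 144. ]
 [411.5  73.4 101. ]] [array([ 0.7075, -0.001 ]), array([ 0.7105, -0.0525])] [ 0.709  -0.0267]
spot [0.6386 0.2052 0.012 ]
spot [0.6421 0.1498 0.012 ]
spot [0.645  0.0952 0.012 ]
spot [0.648 0.04  0.012]
spot top [0.6372 0.2036 0.012 ]
spot top [0.6402 0.1495 0.012 ]
spot top [0.6433 0.0947 0.012 ]
spot top [0.6463 0.0405 0.012 ]
lockknob [ 0.69696181 -0.02709779  0.09      ] [ 0.70407748 -0.02316522  0.09      ]
bar lock part [ 0.65170375 -0.02266046  0.038     ]
bar @ [0.63701828 0.2328189  0.038     ] [ 0.6524428  -0.05165663  0.038     ]
```

{"op": "carry_out", "data": {"steps": [[[4,-2.8,0],1.5,0],[[4,-2.8,-1],0,0],[[3.7,-2.7,-2],0,0],[[0,0,-4.5],0,0],[[0,0,-4.5],0,0],[[0,0,-3],0,0],[[0,0,0],0,0]]}}

```text
time: 2.75
position: [0.702, -0.0489, 0.1404]
tool_rot: [0.72, -0.694, 0.001, -0.001]
ft_force: [-0.9, 0.4, 0.4]
grip_width: 0.0871
```

{"op": "carry_out", "data": {"steps": [[[0,0,0],0,0],[[0.6,2.2,0],0,0],[[0,0,0],0,0]]}}

```text
time: 3.05
position: [0.7091, -0.0305, 0.1451]
tool_rot: [0.718, -0.696, 0.003, -0.002]
ft_force: [-0.3, -0.2, -0.2]
grip_width: 0.087
```

Run:
```python
from h import *
o=robot.get_obs();print(o['time'],o['position'],o['q'],o['joint_velocities'],R.from_quat(o['tool_rot']).as_matrix()[:,0].round(3))
c=shot("wrist");cv2.imwrite("pics/w3.png",c["pixels"][:,:,::-1])
```

```text
3.05 [ 0.7091188  -0.03046942  0.14510643] [-2.00000420e-01  7.46949218e-01  1.28704541e+00  7.27989894e-05
  1.10017842e+00  1.34020095e+00] [-0.06671505 -0.02730011 -0.00148523 -0.05597984  0.00819105 -0.01304875] [ 0.031 -1.     0.002]
```

View pics/w3.png

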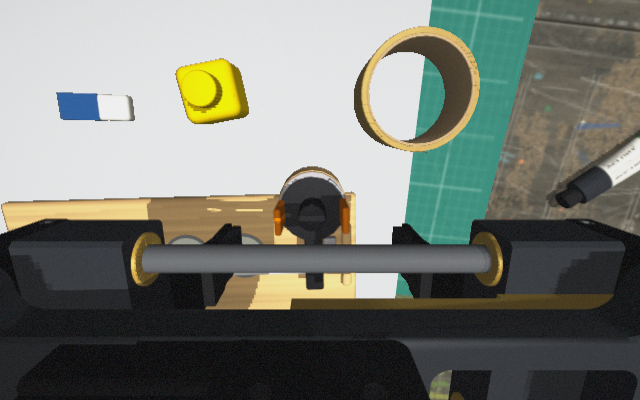

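{"op": "carry_out", "data": {"steps": [[[-0.1,0.3,-2.5],1.5,0],[[0,0,-2.5],0,0],[[0,0,-1],0,0],[[0,0,0],0,0]]}}

```text
time: 3.5
position: [0.7126, -0.033, 0.0941]
tool_rot: [0.727, -0.687, 0.011, -0.005]
ft_force: [0.3, -0.5, -0.0]
grip_width: 0.0867
```

{"op": "carry_out", "data": {"steps": [[[0,0,0],0,0],[[0,0,0],0,0]]}}

```text
time: 3.7
position: [0.714, -0.034, 0.0969]
tool_rot: [0.727, -0.687, 0.013, -0.006]
ft_force: [-0.1, 0.2, -1.0]
grip_width: 0.0873
```

{"op": "carry_out", "data": {"steps": [[[0,0,0],0,0],[[0,0,0],0,0]]}}

```text
time: 3.9
position: [0.7152, -0.0345, 0.0992]
tool_rot: [0.727, -0.687, 0.015, -0.007]
ft_force: [0.4, -1.4, 0.4]
grip_width: 0.0872
```

Run:
```python
from h import *
import time
for i in range(2):
    o=robot.get_obs();print(o['time'],o['position'].round(4),o['q'].round(4),o['joint_velocities'].round(3),o['joint_torque'].round(2));print(R.from_quat(o['tool_rot']).as_matrix().round(3),o['ft_force'].round(2),o['moment'].round(2))
    shot("top");shot("top");shot("top");shot("top")
```

```text
3.9 [ 0.7152 -0.0345  0.0992] [-0.2023  0.8017  1.314  -0.0045  0.9933  1.3148] [-0.001 -0.012 -0.008 -0.004  0.002  0.   ] [-4.000e-02 -5.300e+01 -1.551e+01  3.000e-02 -1.800e-01  0.000e+00]
[[ 0.056 -0.998  0.031]
 [-0.998 -0.056 -0.01 ]
 [ 0.012 -0.031 -0.999]] [ 0.4  -1.36  0.4 ] [0.04 0.06 0.02]
4.1 [ 0.7148 -0.0343  0.0985] [-0.2021  0.8025  1.3145 -0.0045  0.9932  1.3148] [-0.001  0.003  0.004  0.     0.002  0.001] [-3.000e-02 -5.325e+01 -1.559e+01  3.000e-02 -1.900e-01  0.000e+00]
[[ 0.056 -0.998  0.03 ]
 [-0.998 -0.056 -0.01 ]
 [ 0.012 -0.029 -1.   ]] [-0.34  0.67  0.1 ] [ 0.05  0.03 -0.06]
```

{"op": "carry_out", "data": {"steps": [[[-0.7,0.7,-1],0,0]]}}

```text
time: 4.4
position: [0.7097, -0.0282, 0.0894]
tool_rot: [0.726, -0.687, 0.016, -0.008]
ft_force: [-0.0, 0.1, -0.0]
grip_width: 0.0869
```

```bash
cat > st.py <<'E'
from h import *
import sys
def st():
    o=robot.get_obs();M=R.from_quat(o['tool_rot']).as_matrix()
    print(round(o['time'],2),o['position'].round(4),'yaw',np.degrees(np.arctan2(M[1,0],M[0,0])).round(2),'z',M[:2,2].round(3),'F',o['ft_force'].round(1),'w',round(o['grip_width'],4),'v',abs(o['joint_velocities']).max().round(3))
if __name__=="__main__":
    st()
    for i in range(int(sys.argv[1])): shot("top")
    st()
E
python3 st.py 3
```

```text
4.4 [ 0.7097 -0.0282  0.0894] yaw -86.85 z [ 0.035 -0.011] F [-0.   0.1 -0. ] w 0.0869 v 0.31
4.55 [ 0.7057 -0.0262  0.0865] yaw -86.75 z [ 0.025 -0.009] F [-0.4 -0.1  0.4] w 0.087 v 0.032
```

{"op": "carry_out", "data": {"steps": [[[0,0,0],0,0],[[0,0,0],0,0],[[0,0,0],0,0]]}}

```text
time: 4.85
position: [0.7057, -0.026, 0.0862]
tool_rot: [0.727, -0.686, 0.012, -0.005]
ft_force: [0.2, -0.2, 0.1]
grip_width: 0.0873
```

```bash
python3 st.py 0
```

```text
4.85 [ 0.7057 -0.026   0.0862] yaw -86.72 z [ 0.025 -0.009] F [ 0.2 -0.2  0.1] w 0.0873 v 0.002
4.85 [ 0.7057 -0.026   0.0862] yaw -86.72 z [ 0.025 -0.009] F [ 0.2 -0.2  0.1] w 0.0873 v 0.002
```

{"op": "carry_out", "data": {"steps": [[[0.2,-0.1,-0.8],0,0]]}}

```text
time: 4.95
position: [0.7087, -0.0271, 0.0793]
tool_rot: [0.727, -0.686, 0.013, -0.006]
ft_force: [0.5, -0.4, -0.8]
grip_width: 0.0872
```

```bash
python3 st.py 3
```

```text
4.95 [ 0.7087 -0.0271  0.0793] yaw -86.71 z [ 0.028 -0.009] F [ 0.5 -0.4 -0.8] w 0.0872 v 0.147
5.1 [ 0.7073 -0.0271  0.0773] yaw -86.73 z [ 0.024 -0.009] F [-0.2  0.  -0.8] w 0.0872 v 0.009
```

Good pose; squeeze.

{"op": "carry_out", "data": {"steps": [[[0,0,0],0,1],[[0,0,0],0,1],[[0,0,0],0,1],[[0,0,0],0,1],[[0,0,0],0,1],[[0,0,0],0,1]], "squeeze": 20}}

```text
time: 5.7
position: [0.7074, -0.0269, 0.0773]
tool_rot: [0.727, -0.687, 0.011, -0.005]
ft_force: [-0.7, 0.3, -0.4]
grip_width: 0.047
```

```bash
python3 st.py 2
```

```text
5.7 [ 0.7074 -0.0269  0.0773] yaw -86.74 z [ 0.024 -0.008] F [-0.7  0.3 -0.4] w 0.047 v 0.011
5.8 [ 0.7075 -0.0271  0.0774] yaw -86.74 z [ 0.024 -0.009] F [-0.3  0.7  0.1] w 0.0389 v 0.002
```

{"op": "carry_out", "data": {"steps": [[[0,0,0],0,1],[[0,0,0],6,1],[[0,0,0],6,1],[[0,0,0],6,1],[[0,0,0],6,1],[[0,0,0],6,1],[[0,0,0],6,1],[[0,0,0],6,1]]}}

```text
time: 6.6
position: [0.7075, -0.0267, 0.0777]
tool_rot: [0.93, -0.367, 0.009, -0.009]
ft_force: [-0.9, 1.0, 0.5]
grip_width: 0.0334
```

```bash
python3 st.py 3
```

```text
6.6 [ 0.7075 -0.0267  0.0777] yaw -43.07 z [0.024 0.01 ] F [-0.9  1.   0.5] w 0.0334 v 1.107
6.75 [ 0.7075 -0.0267  0.0778] yaw -43.44 z [0.024 0.009] F [-0.1  1.   0.4] w 0.0331 v 0.014
```

{"op": "carry_out", "data": {"steps": [[[0,0,0],6,1],[[0,0,0],6,1],[[0,0,0],6,1],[[0,0,0],6,1],[[0,0,0],4,1]]}}

```text
time: 7.25
position: [0.7077, -0.0268, 0.0777]
tool_rot: [0.991, -0.132, 0.007, -0.011]
ft_force: [-0.3, 0.6, -0.8]
grip_width: 0.033
```

```bash
python3 st.py 3
python3 - <<'E'
from h import *
c=shot("side");crop(c,240,150,400,310,3,"pics/s2.png")
E
```

```text
7.25 [ 0.7077 -0.0268  0.0777] yaw -15.17 z [0.017 0.02 ] F [-0.3  0.6 -0.8] w 0.033 v 0.68
7.4 [ 0.7077 -0.0268  0.0777] yaw -15.43 z [0.018 0.02 ] F [ 0.9  0.4 -1.1] w 0.0334 v 0.005
```

View pics/s2.png

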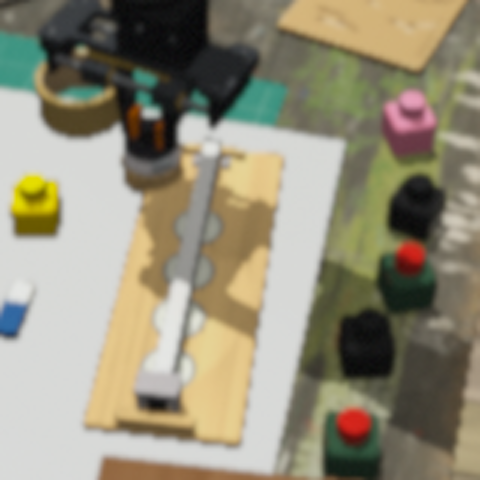

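{"op": "carry_out", "data": {"steps": [[[0,0,0],0,0.3],[[0,0,0],0,0.3],[[0,0,0],0,0.3],[[0,0,0],0,0.3],[[0,0,3],0,0.3],[[0,0,4],0,0.3],[[0,3,3],-8,0.3],[[-2,2,2],-8,0.3],[[-3,3,1],-8,0.3],[[-3,3,0],-8,0.3]]}}

```text
time: 8.45
position: [0.6304, 0.0792, 0.2113]
tool_rot: [0.91, -0.414, 0.014, -0.009]
ft_force: [-0.7, 0.7, 0.5]
grip_width: 0.0608
```

```bash
python3 st.py 3
```

```text
8.45 [0.6304 0.0792 0.2113] yaw -48.92 z [0.033 0.005] F [-0.7  0.7  0.5] w 0.0608 v 1.927
8.6 [0.6277 0.0808 0.2097] yaw -48.3 z [0.027 0.006] F [0.5 0.  0.2] w 0.0608 v 0.063
```

{"op": "carry_out", "data": {"steps": [[[0.5,-0.8,-1.5],-8,0.3],[[0.5,-0.8,-1.5],-8,0.3],[[0.5,-0.8,-1.5],-8,0.3],[[0.4,-0.7,-1.5],-8,0.3],[[0,0,-1],-6,0.3]]}}

```text
time: 9.1
position: [0.6543, 0.0447, 0.1402]
tool_rot: [0.723, -0.69, 0.02, -0.004]
ft_force: [-0.5, 0.9, -1.0]
grip_width: 0.0608
```

```bash
python3 st.py 3
```

```text
9.1 [0.6543 0.0447 0.1402] yaw -87.36 z [ 0.036 -0.022] F [-0.5  0.9 -1. ] w 0.0608 v 1.108
9.25 [0.6531 0.0459 0.1405] yaw -86.93 z [ 0.034 -0.021] F [ 0.5 -1.3  0.1] w 0.0608 v 0.028
```

{"op": "carry_out", "data": {"steps": [[[-0.6,0.4,-2],0,0.3],[[-0.1,0,-2],0,0.3],[[0,0,-2],0,0.3]]}}

```text
time: 9.55
position: [0.6521, 0.0484, 0.0848]
tool_rot: [0.729, -0.684, 0.025, -0.008]
ft_force: [-0.1, 0.6, -0.2]
grip_width: 0.0609
```

```bash
python3 st.py 3
```

```text
9.55 [0.6521 0.0484 0.0848] yaw -86.4 z [ 0.048 -0.022] F [-0.1  0.6 -0.2] w 0.0609 v 0.377
9.7 [0.6503 0.0486 0.0835] yaw -86.49 z [ 0.043 -0.022] F [ 0.7 -0.2  1.5] w 0.0611 v 0.028
```

{"op": "carry_out", "data": {"steps": [[[-0.3,0.1,-1.8],0,0.3],[[-0.1,0,-1.7],0,0.3]]}}

```text
time: 9.9
position: [0.6512, 0.0494, 0.0603]
tool_rot: [0.729, -0.683, 0.027, -0.01]
ft_force: [-31.1, -2.7, 114.4]
grip_width: 0.061
```

```bash
python3 st.py 3
```

```text
9.9 [0.6512 0.0494 0.0603] yaw -86.31 z [ 0.053 -0.022] F [-31.1  -2.7 114.4] w 0.061 v 0.04
10.05 [0.6506 0.0493 0.061 ] yaw -86.27 z [ 0.053 -0.023] F [-13.9  -0.3  39.1] w 0.0607 v 0.012
```

Run:
```python
from h import *
c=shot("side");a=cv2.resize(c["pixels"][150:310,240:400],None,fx=2.4,fy=2.4,interpolation=2)
w=shot("wrist")["pixels"][90:310,130:510]
a=cv2.resize(a,(400,400));w=cv2.resize(w,(400,232));w=np.vstack([w,np.zeros((168,400,3),np.uint8)])
cv2.imwrite("pics/m1.png",np.hstack([a,w])[:,:,::-1])
```

```text
(no output)
```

View pics/m1.png

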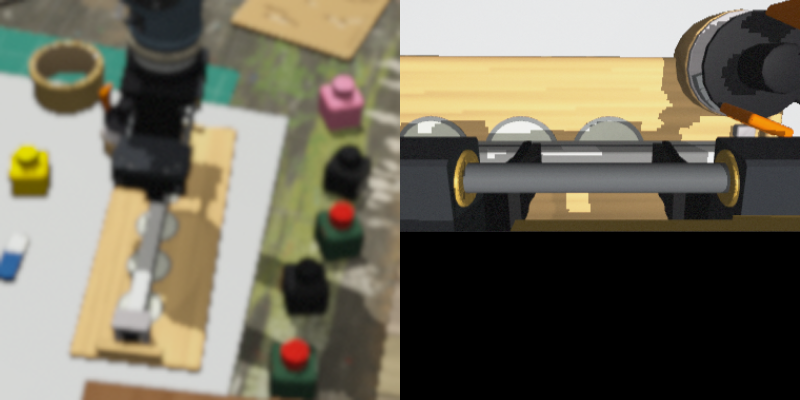

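{"op": "carry_out", "data": {"steps": [[[0,0,2],0,0.3],[[0,0,3],0,0.3],[[0,0,2],8,0.3],[[0,0,0],8,0.3],[[0,0,0],8,0.3],[[0,0,0],8,0.3],[[0,0,0],8,0.3],[[0,0,0],8,0.3],[[0,0,0],8,0.3],[[0,0,0],8,0.3]]}}

```text
time: 11.15
position: [0.663, 0.0484, 0.1631]
tool_rot: [0.986, -0.161, 0.034, -0.036]
ft_force: [-0.3, -0.4, 0.6]
grip_width: 0.0611
```

```bash
python3 st.py 3
```

```text
11.15 [0.663  0.0484 0.1631] yaw -18.67 z [0.078 0.06 ] F [-0.3 -0.4  0.6] w 0.0611 v 1.568
11.3 [0.663  0.0482 0.1626] yaw -19.25 z [0.078 0.06 ] F [-0.2  0.1 -0.6] w 0.061 v 0.024
```

{"op": "carry_out", "data": {"steps": [[[0,0,0],4,0.3],[[0,0,0],4,0.3],[[0,0,0],4,0.3],[[0,0,0],4,0.3],[[0,0,0],4,0.3],[[0,0,0],2,0.3],[[0,0,0],0,0.3]]}}

```text
time: 12.0
position: [0.6644, 0.0488, 0.1681]
tool_rot: [0.998, 0.025, 0.029, -0.041]
ft_force: [0.0, -0.0, -0.1]
grip_width: 0.0609
```

```bash
python3 st.py 2
```

```text
12.0 [0.6644 0.0488 0.1681] yaw 2.7 z [0.057 0.084] F [ 0.  -0.  -0.1] w 0.0609 v 0.025
12.1 [0.6643 0.0489 0.168 ] yaw 2.71 z [0.057 0.084] F [ 0.3  0.6 -0.1] w 0.0611 v 0.009
```

{"op": "carry_out", "data": {"steps": [[[0,0,5],0,0.3],[[0,0,5],0,0.3],[[0,0,0],0,0.3]]}}

```text
time: 12.4
position: [0.6625, 0.0493, 0.2679]
tool_rot: [0.999, 0.022, 0.026, -0.042]
ft_force: [1.8, -0.4, 1.3]
grip_width: 0.0611
```

```bash
python3 st.py 3
```

```text
12.4 [0.6625 0.0493 0.2679] yaw 2.41 z [0.051 0.085] F [ 1.8 -0.4  1.3] w 0.0611 v 0.078
12.55 [0.6581 0.0496 0.2602] yaw 2.46 z [0.036 0.086] F [-0.8 -0.3 -0.4] w 0.0605 v 0.028
```

{"op": "carry_out", "data": {"steps": [[[-5,0,0],0,0.3],[[-5,0,0],0,0.3],[[0,0,0],0,0.3]]}}

```text
time: 12.85
position: [0.5496, 0.0504, 0.2513]
tool_rot: [0.999, 0.021, 0.01, -0.044]
ft_force: [0.9, -0.3, -0.9]
grip_width: 0.0609
```

```bash
python3 st.py 3
```

```text
12.85 [0.5496 0.0504 0.2513] yaw 2.36 z [0.018 0.089] F [ 0.9 -0.3 -0.9] w 0.0609 v 0.133
13.0 [0.5605 0.0487 0.2547] yaw 2.31 z [0.035 0.086] F [ 0.9 -0.6 -0.3] w 0.0608 v 0.066
```

{"op": "carry_out", "data": {"steps": [[[0,0,-5],0,0.3]]}}

```text
time: 13.1
position: [0.5682, 0.0477, 0.2109]
tool_rot: [0.999, 0.021, 0.028, -0.041]
ft_force: [1.6, -1.2, -0.7]
grip_width: 0.0611
```

```bash
python3 st.py 4
```

```text
13.1 [0.5682 0.0477 0.2109] yaw 2.28 z [0.054 0.083] F [ 1.6 -1.2 -0.7] w 0.0611 v 1.222
13.3 [0.5612 0.0487 0.2049] yaw 2.3 z [0.033 0.087] F [ 0.3 -0.   1.1] w 0.0611 v 0.044
```

{"op": "carry_out", "data": {"steps": [[[5,0,0],0,0.3],[[5,0,0],0,0.3]]}}

```text
time: 13.5
position: [0.6545, 0.0501, 0.2061]
tool_rot: [0.999, 0.021, 0.011, -0.044]
ft_force: [2.4, -0.5, 0.5]
grip_width: 0.061
```

```bash
python3 st.py 4
```

```text
13.5 [0.6545 0.0501 0.2061] yaw 2.3 z [0.021 0.088] F [ 2.4 -0.5  0.5] w 0.061 v 1.287
13.7 [0.6544 0.05   0.2053] yaw 2.35 z [0.021 0.088] F [-1.  -0.5 -0.1] w 0.0608 v 0.072
```

{"op": "carry_out", "data": {"steps": [[[0,0,4],-8,0.3],[[0,0,4],-8,0.3],[[0,0,4],-8,0.3]]}}

```text
time: 14.0
position: [0.6474, 0.0506, 0.3235]
tool_rot: [0.98, -0.195, 0.012, -0.042]
ft_force: [0.5, 0.6, -1.1]
grip_width: 0.061
```

```bash
python3 st.py 4
```

```text
14.0 [0.6474 0.0506 0.3235] yaw -22.53 z [0.039 0.077] F [ 0.5  0.6 -1.1] w 0.061 v 1.54
14.2 [0.6487 0.0505 0.3247] yaw -22.12 z [0.045 0.077] F [-0.6  0.7 -1. ] w 0.0608 v 0.047
```

{"op": "carry_out", "data": {"steps": [[[0,0,0],-7,0.3],[[0,0,0],-7,0.3],[[0,0,0],-7,0.3],[[0,0,0],-7,0.3],[[0,0,0],-7,0.3],[[0,0,0],-7,0.3],[[0,0,0],-7,0.3],[[0,0,0],-7,0.3]]}}

```text
time: 15.0
position: [0.6352, 0.051, 0.3128]
tool_rot: [0.765, -0.643, 0.018, -0.027]
ft_force: [-0.1, -0.2, 1.0]
grip_width: 0.061
```

```bash
python3 st.py 2
```

```text
15.0 [0.6352 0.051  0.3128] yaw -80.03 z [0.062 0.017] F [-0.1 -0.2  1. ] w 0.061 v 1.313
15.1 [0.6352 0.0513 0.3127] yaw -79.71 z [0.062 0.017] F [ 0.1  0.2 -0.4] w 0.0609 v 0.096
```

{"op": "carry_out", "data": {"steps": [[[0,0,-5],0,0.3]]}}

```text
time: 15.2
position: [0.6399, 0.0509, 0.2707]
tool_rot: [0.768, -0.639, 0.025, -0.031]
ft_force: [0.6, 0.4, -0.4]
grip_width: 0.0611
```

```bash
python3 st.py 2
```

```text
15.2 [0.6399 0.0509 0.2707] yaw -79.5 z [0.078 0.016] F [ 0.6  0.4 -0.4] w 0.0611 v 1.105
15.3 [0.6299 0.0516 0.258 ] yaw -79.56 z [0.046 0.019] F [-0.9 -0.6 -1.2] w 0.0609 v 0.079
```

{"op": "carry_out", "data": {"steps": [[[0,0,-5],0,0.3]]}}

```text
time: 15.4
position: [0.6348, 0.0512, 0.22]
tool_rot: [0.769, -0.639, 0.017, -0.026]
ft_force: [1.3, 0.5, 0.4]
grip_width: 0.0606
```

```bash
python3 st.py 2
```

```text
15.4 [0.6348 0.0512 0.22  ] yaw -79.42 z [0.059 0.018] F [1.3 0.5 0.4] w 0.0606 v 0.952
15.5 [0.6258 0.0519 0.2096] yaw -79.47 z [0.031 0.02 ] F [-1.6  0.1 -0.8] w 0.0609 v 0.074
```

{"op": "carry_out", "data": {"steps": [[[0,0,2],0,0.3],[[0,0,2],0,0.3],[[0,0,2],0,0.3],[[0,0,2],0,0.3],[[0,0,2],0,0.3]]}}

```text
time: 16.0
position: [0.6235, 0.0519, 0.3178]
tool_rot: [0.771, -0.637, 0.002, -0.016]
ft_force: [0.6, -0.6, 0.1]
grip_width: 0.0609
```

```bash
python3 st.py 3
```

```text
16.0 [0.6235 0.0519 0.3178] yaw -79.09 z [0.023 0.022] F [ 0.6 -0.6  0.1] w 0.0609 v 0.496
16.15 [0.6246 0.0518 0.3184] yaw -79.11 z [0.028 0.021] F [-0.4  0.8 -1.3] w 0.061 v 0.062
```

{"op": "carry_out", "data": {"steps": [[[0,0,-5],0,0.3]]}}

```text
time: 16.25
position: [0.6295, 0.0515, 0.2756]
tool_rot: [0.771, -0.636, 0.011, -0.022]
ft_force: [0.9, 0.5, -0.9]
grip_width: 0.061
```

```bash
python3 st.py 2
```

```text
16.25 [0.6295 0.0515 0.2756] yaw -79.06 z [0.045 0.02 ] F [ 0.9  0.5 -0.9] w 0.061 v 1.146
16.35 [0.6199 0.0522 0.263 ] yaw -79.1 z [0.014 0.023] F [-1.2  0.3 -1.3] w 0.0606 v 0.069
```

{"op": "carry_out", "data": {"steps": [[[0,0,-5],0,0.3]]}}

```text
time: 16.45
position: [0.6246, 0.0519, 0.2237]
tool_rot: [0.771, -0.637, 0.003, -0.017]
ft_force: [1.7, -0.1, -0.3]
grip_width: 0.0611
```

```bash
python3 st.py 2
```

```text
16.45 [0.6246 0.0519 0.2237] yaw -79.06 z [0.026 0.022] F [ 1.7 -0.1 -0.3] w 0.0611 v 0.988
16.55 [0.6156 0.0525 0.2133] yaw -79.1 z [-0.001  0.024] F [-1.  -0.4 -0.9] w 0.0607 v 0.075
```

{"op": "carry_out", "data": {"steps": [[[0,0,0],4,0.3],[[0,0,0],4,0.3],[[0,0,0],4,0.3],[[0,0,0],4,0.3],[[0,0,0],4,0.3],[[0,0,0],4,0.3],[[0,0,0],4,0.3],[[0,0,0],4,0.3],[[0,0,0],4,0.3],[[0,0,0],4,0.3]]}}

```text
time: 17.55
position: [0.6193, 0.0526, 0.2331]
tool_rot: [0.947, -0.32, -0.009, -0.005]
ft_force: [-0.5, -0.3, -0.5]
grip_width: 0.0612
```

{"op": "carry_out", "data": {"steps": [[[0,0,0],4,0.3],[[0,0,0],4,0.3],[[0,0,0],4,0.3],[[0,0,0],4,0.3],[[0,0,0],4,0.3],[[0,0,0],4,0.3],[[0,0,0],4,0.3],[[0,0,0],4,0.3],[[0,0,0],4,0.3],[[0,0,0],4,0.3]]}}

```text
time: 18.55
position: [0.6241, 0.0527, 0.2585]
tool_rot: [0.999, 0.04, -0.005, -0.003]
ft_force: [0.1, 0.0, 0.7]
grip_width: 0.0606
```

```bash
python3 st.py 3
```

```text
18.55 [0.6241 0.0527 0.2585] yaw 4.56 z [-0.009  0.006] F [0.1 0.  0.7] w 0.0606 v 0.715
18.7 [0.6243 0.0527 0.2581] yaw 4.3 z [-0.009  0.006] F [-0.7 -0.8  0.5] w 0.0608 v 0.016
```

{"op": "carry_out", "data": {"steps": [[[1,-0.1,-4],-1,0.3],[[0.8,-0.1,-4],0,0.3],[[0,0,-4],0,0.3]]}}

```text
time: 19.0
position: [0.6495, 0.0503, 0.1466]
tool_rot: [1.0, 0.026, 0.007, -0.002]
ft_force: [0.4, 0.1, -0.0]
grip_width: 0.0609
```

```bash
python3 st.py 3
```

```text
19.0 [0.6495 0.0503 0.1466] yaw 3.0 z [0.013 0.005] F [ 0.4  0.1 -0. ] w 0.0609 v 0.798
19.15 [0.6451 0.0508 0.1438] yaw 3.04 z [0.001 0.006] F [ 0.1 -0.6 -0.7] w 0.0609 v 0.06
```

Good. Now down in settled steps.

{"op": "carry_out", "data": {"steps": [[[0.2,-0.1,-3],0,0.3],[[0.2,0,-3],0,0.3]]}}

```text
time: 19.35
position: [0.6555, 0.0495, 0.0921]
tool_rot: [1.0, 0.026, 0.009, -0.002]
ft_force: [-1.1, 0.2, -1.2]
grip_width: 0.0609
```

```bash
python3 st.py 3
python3 - <<'E'
from h import *
w=shot("wrist")["pixels"][90:310,130:510];cv2.imwrite("pics/w4.png",w[:,:,::-1])
E
```

```text
19.35 [0.6555 0.0495 0.0921] yaw 2.97 z [0.017 0.004] F [-1.1  0.2 -1.2] w 0.0609 v 0.521
19.5 [0.654  0.0496 0.0907] yaw 2.99 z [0.013 0.005] F [1.1 0.9 0.5] w 0.0605 v 0.033
```

View pics/w4.png

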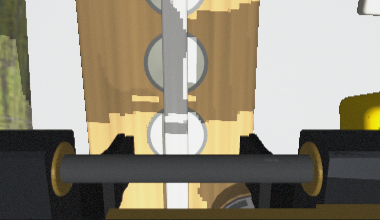

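{"op": "carry_out", "data": {"steps": [[[-0.7,0,-3],0,0.3]]}}

```text
time: 19.65
position: [0.654, 0.0492, 0.0683]
tool_rot: [1.0, 0.026, 0.015, -0.001]
ft_force: [-0.2, -0.2, -0.6]
grip_width: 0.0608
```

```bash
python3 st.py 3
```

```text
19.65 [0.654  0.0492 0.0683] yaw 3.0 z [0.03  0.003] F [-0.2 -0.2 -0.6] w 0.0608 v 0.664
19.8 [0.6473 0.0497 0.0628] yaw 3.0 z [0.014 0.005] F [-0.8 -0.2  0.7] w 0.0607 v 0.034
```

{"op": "carry_out", "data": {"steps": [[[-0.1,0,-2.4],0,0.3]]}}

```text
time: 19.9
position: [0.6507, 0.0495, 0.0439]
tool_rot: [1.0, 0.026, 0.012, -0.002]
ft_force: [0.6, 1.4, -0.8]
grip_width: 0.0609
```

```bash
python3 st.py 3
```

```text
19.9 [0.6507 0.0495 0.0439] yaw 3.0 z [0.025 0.004] F [ 0.6  1.4 -0.8] w 0.0609 v 0.433
20.05 [0.6464 0.0498 0.0398] yaw 3.0 z [0.014 0.005] F [-0.1 -0.6  0.2] w 0.0611 v 0.017
```

{"op": "carry_out", "data": {"steps": [[[0,0,0],0,1],[[0,0,0],0,1],[[0,0,0],0,1],[[0,0,0],0,1],[[0,0,0],0,1],[[0,0,0],0,1],[[0,0,0],0,1],[[0,0,0],0,1]], "squeeze": 12}}

```text
time: 20.85
position: [0.6496, 0.0497, 0.046]
tool_rot: [1.0, 0.026, 0.011, -0.002]
ft_force: [0.7, -0.0, -0.2]
grip_width: 0.0162
```

```bash
python3 st.py 2
```

```text
20.85 [0.6496 0.0497 0.046 ] yaw 3.02 z [0.021 0.004] F [ 0.7 -0.  -0.2] w 0.0162 v 0.002
20.95 [0.6496 0.0496 0.046 ] yaw 3.01 z [0.021 0.004] F [-0.9  0.3  1.6] w 0.016 v 0.002
```

{"op": "carry_out", "data": {"steps": [[[0,0,0.7],0,1],[[0,0,0.7],0,1]]}}

```text
time: 21.15
position: [0.6485, 0.0497, 0.059]
tool_rot: [1.0, 0.026, 0.009, -0.002]
ft_force: [-1.2, 0.6, -1.4]
grip_width: 0.016
```

```bash
python3 st.py 2
python3 - <<'E'
from h import *
c=shot("side");a=cv2.resize(c["pixels"][180:310,250:380],(600,600),interpolation=2)
cv2.imwrite("pics/s3.png",a[:,:,::-1])
E
```

```text
21.15 [0.6485 0.0497 0.059 ] yaw 3.03 z [0.018 0.004] F [-1.2  0.6 -1.4] w 0.016 v 0.128
21.25 [0.6491 0.0496 0.06  ] yaw 3.04 z [0.02  0.004] F [-0.3  0.3 -1.3] w 0.0159 v 0.011
```

View pics/s3.png

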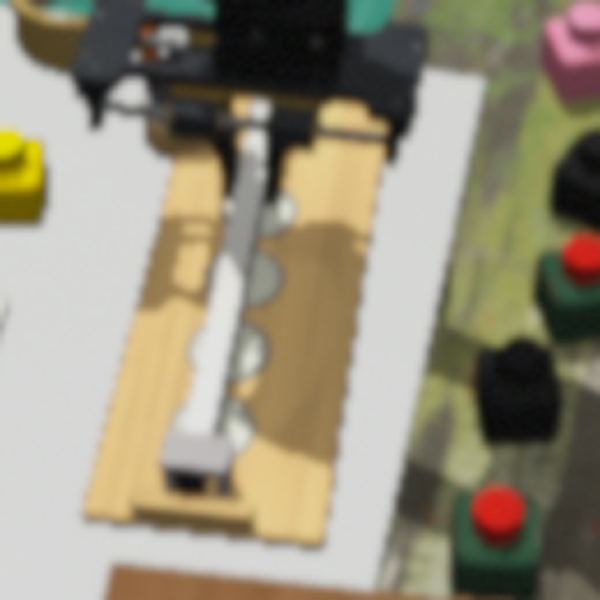

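{"op": "carry_out", "data": {"steps": [[[0.05,-1.2,0],0,1],[[0.05,-1.2,0],0,1],[[0.05,-1.2,0],0,1]]}}

```text
time: 21.6
position: [0.6502, 0.0126, 0.0593]
tool_rot: [1.0, 0.028, 0.01, -0.002]
ft_force: [0.1, -0.1, -2.4]
grip_width: 0.016
```

```bash
python3 st.py 2
```

```text
21.6 [0.6502 0.0126 0.0593] yaw 3.18 z [0.019 0.004] F [ 0.1 -0.1 -2.4] w 0.016 v 0.206
21.7 [0.6507 0.0111 0.0595] yaw 3.03 z [0.02  0.003] F [-0.1 -0.8 -1.1] w 0.0158 v 0.025
```

{"op": "carry_out", "data": {"steps": [[[0.1,-1.5,1],0,1],[[0.1,-1,2],0,1],[[0,-1,2.5],0,1],[[0,-1,3],0,1],[[0,0,2],0,1]], "squeeze": 20}}

```text
time: 22.2
position: [0.6497, -0.04, 0.1657]
tool_rot: [1.0, 0.025, 0.006, -0.002]
ft_force: [0.6, -0.7, -1.3]
grip_width: 0.0159
```

```bash
python3 st.py 2;  python3 - <<'E'
from h import *
a=shot("side")["pixels"][100:320,220:440];b=shot("top")["pixels"][130:290,230:490]
cv2.imwrite("pics/m2.png",np.hstack([cv2.resize(a,(400,400)),cv2.resize(b,(400,246)) if 0 else cv2.copyMakeBorder(cv2.resize(b,(400,246)),0,154,0,0,0)])[:,:,::-1])
E
```

```text
22.2 [ 0.6497 -0.04    0.1657] yaw 2.92 z [0.012 0.004] F [ 0.6 -0.7 -1.3] w 0.0159 v 0.414
22.3 [ 0.6512 -0.0392  0.1672] yaw 2.95 z [0.017 0.003] F [ 0.6  0.6 -1.3] w 0.016 v 0.05
```

View pics/m2.png

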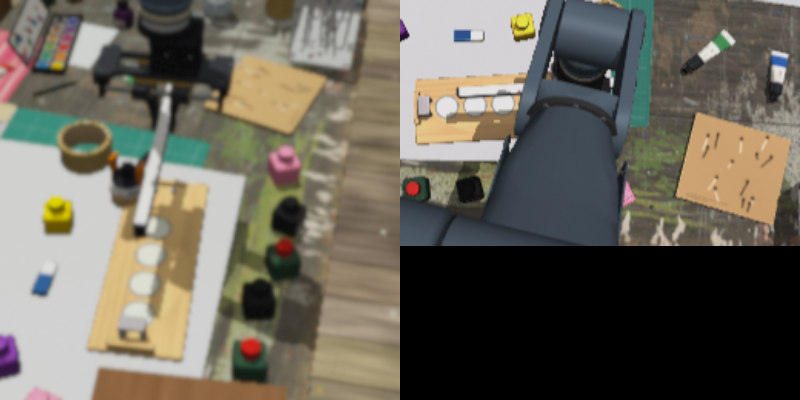

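{"op": "carry_out", "data": {"steps": [[[-0.5,-1.5,0.5],1,1],[[-1,-3,0],3,1],[[-1.3,-3.8,0],3,1],[[-1.3,-3.8,0],4,1],[[-1.3,-3.8,0],4,1],[[-1.3,-3.8,0],4,1],[[-1.3,-3.8,0],3,1],[[-1.3,-3.5,0],3,1],[[-1,-2.5,0],1,1],[[-0.5,-1.5,0],0,1]]}}

```text
time: 23.4
position: [0.5266, -0.348, 0.149]
tool_rot: [0.964, 0.265, -0.009, -0.013]
ft_force: [0.2, 0.1, -2.0]
grip_width: 0.0157
```

```bash
python3 st.py 3
```

```text
23.4 [ 0.5266 -0.348   0.149 ] yaw 30.8 z [-0.024  0.021] F [ 0.2  0.1 -2. ] w 0.0157 v 0.236
23.55 [ 0.5277 -0.3464  0.1496] yaw 30.78 z [-0.023  0.022] F [-0.3  1.1 -1.4] w 0.0161 v 0.039
```

{"op": "carry_out", "data": {"steps": [[[0.5,-2,-1.5],0,1],[[0.2,-2,-2],0,1],[[0,0,-2.5],0,1]]}}

```text
time: 23.85
position: [0.5394, -0.3829, 0.0913]
tool_rot: [0.963, 0.268, -0.006, -0.012]
ft_force: [1.0, 0.0, -1.2]
grip_width: 0.0157
```

```bash
python3 st.py 3
```

```text
23.85 [ 0.5394 -0.3829  0.0913] yaw 31.05 z [-0.017  0.019] F [ 1.   0.  -1.2] w 0.0157 v 0.449
24.0 [ 0.5366 -0.3783  0.0889] yaw 31.13 z [-0.025  0.028] F [-0.4  0.5 -1.9] w 0.0157 v 0.039
```

{"op": "carry_out", "data": {"steps": [[[-0.2,-0.5,-3],0,1]]}}

```text
time: 24.1
position: [0.5384, -0.3841, 0.0634]
tool_rot: [0.963, 0.269, -0.006, -0.013]
ft_force: [0.4, 0.2, -0.5]
grip_width: 0.0161
```

```bash
python3 st.py 3
python3 - <<'E'
from h import *
c=shot("side");a=c["pixels"][100:200,270:430]
cv2.imwrite("pics/s4.png",cv2.resize(a,(800,500),interpolation=2)[:,:,::-1])
E
```

```text
24.1 [ 0.5384 -0.3841  0.0634] yaw 31.25 z [-0.018  0.021] F [ 0.4  0.2 -0.5] w 0.0161 v 0.518
24.25 [ 0.534  -0.3811  0.0583] yaw 31.18 z [-0.028  0.031] F [-0.4  0.4 -2.3] w 0.0159 v 0.035
```

View pics/s4.png

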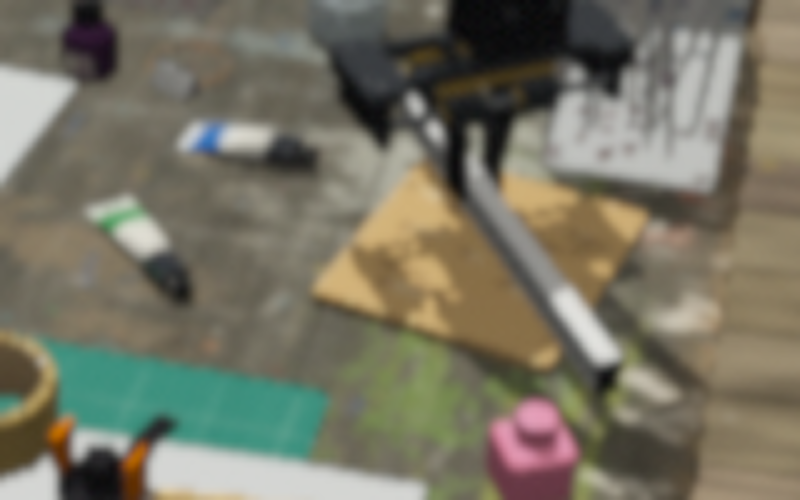

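{"op": "carry_out", "data": {"steps": [[[0,-0.2,-1],0,1]]}}

```text
time: 24.4
position: [0.5367, -0.3849, 0.0524]
tool_rot: [0.963, 0.269, -0.007, -0.015]
ft_force: [0.3, -1.3, -1.4]
grip_width: 0.0156
```

```bash
python3 st.py 2
```

```text
24.4 [ 0.5367 -0.3849  0.0524] yaw 31.22 z [-0.022  0.025] F [ 0.3 -1.3 -1.4] w 0.0156 v 0.159
24.5 [ 0.5353 -0.3842  0.0501] yaw 31.18 z [-0.025  0.028] F [ 0.2 -0.3 -1. ] w 0.0157 v 0.014
```

{"op": "carry_out", "data": {"steps": [[[0,0,-0.4],0,1]]}}

```text
time: 24.6
position: [0.5357, -0.3845, 0.0473]
tool_rot: [0.963, 0.269, -0.008, -0.016]
ft_force: [-0.7, -0.6, -0.0]
grip_width: 0.0156
```

```bash
python3 st.py 2
```

```text
24.6 [ 0.5357 -0.3845  0.0473] yaw 31.19 z [-0.024  0.027] F [-0.7 -0.6 -0. ] w 0.0156 v 0.077
24.7 [ 0.5356 -0.3845  0.0466] yaw 31.17 z [-0.024  0.028] F [ 0.8 -0.7  0.1] w 0.0155 v 0.006
```

{"op": "carry_out", "data": {"steps": [[[0,0,-0.3],0,1],[[0,0,-0.1],0,1]]}}

```text
time: 24.9
position: [0.5358, -0.3849, 0.0432]
tool_rot: [0.963, 0.269, -0.008, -0.016]
ft_force: [-0.7, 0.4, 0.2]
grip_width: 0.0158
```

```bash
python3 st.py 2
```

```text
24.9 [ 0.5358 -0.3849  0.0432] yaw 31.17 z [-0.024  0.027] F [-0.7  0.4  0.2] w 0.0158 v 0.006
25.0 [ 0.5358 -0.3849  0.0433] yaw 31.17 z [-0.024  0.027] F [-0.1  0.4 -0.4] w 0.0161 v 0.001
```

Open slowly, wait, then rise.

{"op": "carry_out", "data": {"steps": [[[0,0,0],0,0.6],[[0,0,0],0,0.6],[[0,0,0],0,0.5],[[0,0,0],0,0.5],[[0,0,0],0,0.5],[[0,0,0],0,0.5],[[0,0,3],0,0.5],[[0,0,4],0,0.4],[[0,0,4],0,0.3],[[0,0,3],0,0.2]]}}

```text
time: 26.0
position: [0.532, -0.3812, 0.1808]
tool_rot: [0.963, 0.268, -0.011, -0.023]
ft_force: [1.4, -0.5, 0.3]
grip_width: 0.06
```

```bash
python3 st.py 3
```

```text
26.0 [ 0.532  -0.3812  0.1808] yaw 31.15 z [-0.034  0.038] F [ 1.4 -0.5  0.3] w 0.06 v 0.593
26.15 [ 0.5329 -0.382   0.1813] yaw 31.16 z [-0.031  0.035] F [ 0.5  0.5 -0.4] w 0.0671 v 0.055
```

{"op": "carry_out", "data": {"steps": [[[0,1,2],0,0.2],[[-1,3,2],-4,0.2],[[-1.5,4,1],-4,0.2],[[-1.5,4,1],-4,0.2],[[-1.5,4,1],-4,0.2],[[-1.5,4,0],-4,0.2],[[-1,4,0],-4,0.2],[[0,2.5,0],-4,0.2],[[0,1,0],0,0.2]]}}

```text
time: 27.05
position: [0.4403, -0.0952, 0.239]
tool_rot: [0.999, 0.015, -0.013, -0.032]
ft_force: [-0.2, -1.1, 0.0]
grip_width: 0.0693
```

Run:
```python
from st import *
import pickle
st();a=shot("top");b=shot("side");w=shot("wrist");st()
pickle.dump((a,b,w),open("v1.pkl","wb"))
cv2.imwrite("pics/w5.png",w["pixels"][:230,:,::-1])
h=cv2.cvtColor(a["pixels"],cv2.COLOR_RGB2HSV)
```

```text
27.05 [ 0.4403 -0.0952  0.239 ] yaw 1.72 z [-0.028  0.064] F [-0.2 -1.1  0. ] w 0.0693 v 0.196
27.2 [ 0.4423 -0.098   0.2396] yaw 1.76 z [-0.025  0.062] F [ 0.3 -0.4 -0.2] w 0.0698 v 0.035
```

View pics/w5.png

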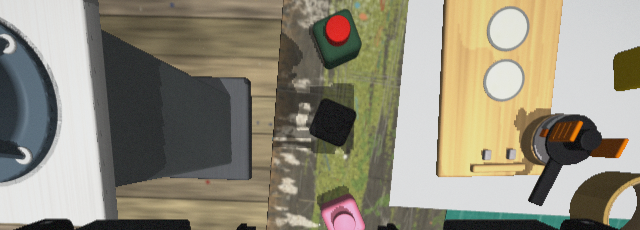

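```bash
cat > bot.py <<'E'
from h import *
def red(c,zc=.052):
    h=cv2.cvtColor(c["pixels"],cv2.COLOR_RGB2HSV);m=cv2.inRange(h,(0,170,110),(6,255,255))|cv2.inRange(h,(174,170,110),(180,255,255))
    for q in cv2.findContours(m,0,1)[0]:
        if cv2.contourArea(q)<25: continue
        (u,v),_,_=cv2.minAreaRect(q);p=pt(c,u,v,zc)
        if .35<p[0]<.56 and -.2<p[1]<.4: print("red cap",(round(u),round(v)),p[:2].round(4),cv2.contourArea(q))
def dark(c,thr,box,zc=.022,sat=None):
    x0,y0,x1,y1=box;h=cv2.cvtColor(c["pixels"],cv2.COLOR_RGB2HSV)
    m=np.uint8(h[...,2]<thr)*255
    if sat: m|=cv2.inRange(h,*sat)
    m=cv2.morphologyEx(m,2,np.ones((3,3)))[y0:y1,x0:x1]
    for q in cv2.findContours(m,0,1)[0]:
        if cv2.contourArea(q)<80: continue
        q=q+[x0,y0];r=cv2.minAreaRect(q);B=cv2.boxPoints(r)
        P=np.array([pt(c,*b,.03)[:2] for b in B]);e=P[1]-P[0]
        print("dark",np.round(r[0],1),np.round(r[1],1),pt(c,*r[0],zc)[:2].round(4),"edge deg mod90",(np.degrees(np.arctan2(e[1],e[0]))%90).round(1),"sides",np.linalg.norm(e).round(4),np.linalg.norm(P[2]-P[1]).round(4))
E
python3 - <<'E'
from bot import *
import pickle
a,b,w=pickle.load(open("v1.pkl","rb"))
print(w["eye"]);px=w["pixels"]
for v,u in[(121,332),(105,325),(140,332),(110,305),(60,290),(50,330)]:print((u,v),px[v,u])
red(w);red(a);red(b)
dark(w,40,(295,85,370,160))
dark(w,40,(300,0,370,75),sat=((70,60,10),(95,255,110)))
# bar on pad in top
h=cv2.cvtColor(a["pixels"],cv2.COLOR_RGB2HSV);m=cv2.inRange(h,(0,0,170),(180,40,255));m[:200]=0;m[:,:395]=0;m[275:]=0;m[:,492:]=0
for q in cv2.findContours(m,0,1)[0]:
    if cv2.contourArea(q)>100:
        r=cv2.minAreaRect(q);print("bar",np.round(r[0],1),np.round(r[1],1),r[2],pt(a,*r[0],.035).round(4))
E
```

```text
[ 0.44329328 -0.03790529  0.38339346]
(332, 121) [29 29 33]
(325, 105) [30 26 30]
(332, 140) [21 21 16]
(305, 110) [109 104  91]
(290, 60) [66 61 53]
(330, 50) [54 86 65]
red cap (338, 28) [0.4524 0.0779] 485.0
red cap (302, 262) [0.4497 0.0758] 48.5
red cap (238, 252) [0.4776 0.2561] 48.0
red cap (358, 290) [0.4779 0.2568] 62.0
red cap (376, 234) [0.4504 0.0756] 49.0
dark [332.3 122.3] [38.5 39.4] [ 0.4516 -0.0129] edge deg mod90 67.8 sides 0.0438 0.0436
bar [462.8 231.4] [ 6.5 61.1] 58.4652099609375 [ 0.5366 -0.3901  0.035 ]
```

{"op": "carry_out", "data": {"steps": [[[0.2,2,-2],-6,0.1],[[0.2,2.5,-3],-6,0.1],[[0.2,2.5,-3],-6,0.1],[[0,1,-2.5],-5,0.1],[[0,0,0],0,0.1]]}}

```text
time: 27.7
position: [0.4566, -0.026, 0.1312]
tool_rot: [0.981, -0.193, -0.0, -0.028]
ft_force: [0.1, -0.1, 0.4]
grip_width: 0.0778
```

```bash
python3 st.py 3
```

```text
27.7 [ 0.4566 -0.026   0.1312] yaw -22.3 z [0.01  0.054] F [ 0.1 -0.1  0.4] w 0.0778 v 0.052
27.85 [ 0.4592 -0.0277  0.1343] yaw -22.33 z [0.018 0.052] F [ 0.8 -0.8  1.3] w 0.0786 v 0.026
```

{"op": "carry_out", "data": {"steps": [[[-0.8,1.3,-3.5],0,0.1]]}}

```text
time: 27.95
position: [0.4578, -0.0184, 0.1027]
tool_rot: [0.981, -0.194, 0.012, -0.026]
ft_force: [0.4, -0.1, -0.6]
grip_width: 0.0785
```

```bash
python3 st.py 2
```

```text
27.95 [ 0.4578 -0.0184  0.1027] yaw -22.39 z [0.033 0.046] F [ 0.4 -0.1 -0.6] w 0.0785 v 1.151
28.05 [ 0.4493 -0.0146  0.0982] yaw -22.28 z [0.013 0.053] F [-0.5  0.9 -0.8] w 0.0786 v 0.052
```

{"op": "carry_out", "data": {"steps": [[[0,0.1,-4],0,0.1]]}}

```text
time: 28.15
position: [0.4536, -0.0156, 0.0617]
tool_rot: [0.981, -0.193, 0.007, -0.027]
ft_force: [1.1, -1.2, -0.2]
grip_width: 0.0786
```

```bash
python3 st.py 2
```

```text
28.15 [ 0.4536 -0.0156  0.0617] yaw -22.24 z [0.024 0.05 ] F [ 1.1 -1.2 -0.2] w 0.0786 v 1.117
28.25 [ 0.448  -0.014   0.0558] yaw -22.28 z [0.006 0.056] F [-0.6 -0.2  1. ] w 0.0782 v 0.1
```

Final step and close (grip z 0.035).

{"op": "carry_out", "data": {"steps": [[[0.4,0.1,-2],0,0.1]]}}

```text
time: 28.35
position: [0.4533, -0.0139, 0.0379]
tool_rot: [0.981, -0.193, -0.001, -0.028]
ft_force: [1.0, -0.1, -0.6]
grip_width: 0.0782
```

```bash
python3 st.py 2
```

```text
28.35 [ 0.4533 -0.0139  0.0379] yaw -22.27 z [0.009 0.055] F [ 1.  -0.1 -0.6] w 0.0782 v 0.523
28.45 [ 0.4531 -0.0138  0.0365] yaw -22.29 z [0.007 0.055] F [-0.1  1.1 -0.3] w 0.0784 v 0.047
```

{"op": "carry_out", "data": {"steps": [[[0,0,0],0,0.8],[[0,0,0],0,0.8],[[0,0,0],0,0.8],[[0,0,0],0,0.8],[[0,0,0],0,0.8],[[0,0,0],0,0.8],[[0,0,0],0,0.8]], "squeeze": 15}}

```text
time: 29.15
position: [0.4563, -0.0154, 0.0446]
tool_rot: [0.981, -0.193, 0.004, -0.027]
ft_force: [-0.8, -0.8, -0.1]
grip_width: 0.0439
```

```bash
python3 st.py 0
```

```text
29.15 [ 0.4563 -0.0154  0.0446] yaw -22.25 z [0.018 0.052] F [-0.8 -0.8 -0.1] w 0.0439 v 0.001
29.15 [ 0.4563 -0.0154  0.0446] yaw -22.25 z [0.018 0.052] F [-0.8 -0.8 -0.1] w 0.0439 v 0.001
```

{"op": "carry_out", "data": {"steps": [[[0,0,2],0,0.8],[[0,0,3],0,0.8],[[1,0.3,3],0,0.8],[[3,0.9,0],5,0.8],[[3.5,1,0],5,0.8],[[3.5,1.1,0],5,0.8],[[3.5,1.1,0],5,0.8],[[2.5,0.9,0],5,0.8],[[0.5,0.2,0],0,0.8]]}}

```text
time: 30.05
position: [0.6317, 0.0433, 0.1259]
tool_rot: [0.999, 0.032, -0.008, -0.026]
ft_force: [0.4, -0.4, 0.2]
grip_width: 0.0438
```

```bash
python3 st.py 3
```

```text
30.05 [0.6317 0.0433 0.1259] yaw 3.66 z [-0.017  0.051] F [ 0.4 -0.4  0.2] w 0.0438 v 0.109
30.2 [0.6272 0.0426 0.1253] yaw 3.52 z [-0.024  0.051] F [-0.3 -0.3 -1.7] w 0.0436 v 0.036
```

{"op": "carry_out", "data": {"steps": [[[2,-0.2,-2.5],0,0.8]]}}

```text
time: 30.3
position: [0.6452, 0.0406, 0.1025]
tool_rot: [0.999, 0.03, -0.011, -0.026]
ft_force: [0.9, -0.5, -0.8]
grip_width: 0.0442
```

```bash
python3 st.py 2
```

```text
30.3 [0.6452 0.0406 0.1025] yaw 3.47 z [-0.024  0.051] F [ 0.9 -0.5 -0.8] w 0.0442 v 0.612
30.4 [0.6452 0.0398 0.0974] yaw 3.42 z [-0.029  0.052] F [-1.1  0.3 -1.8] w 0.0439 v 0.056
```

{"op": "carry_out", "data": {"steps": [[[0.4,0.1,-2.8],0,0.8]]}}

```text
time: 30.5
position: [0.65, 0.0401, 0.0723]
tool_rot: [0.999, 0.029, -0.011, -0.026]
ft_force: [0.4, -0.5, -1.4]
grip_width: 0.0438
```

```bash
python3 st.py 2
```

```text
30.5 [0.65   0.0401 0.0723] yaw 3.33 z [-0.024  0.051] F [ 0.4 -0.5 -1.4] w 0.0438 v 0.499
30.6 [0.6447 0.0407 0.0665] yaw 3.36 z [-0.038  0.053] F [-1.1  0.6 -2.1] w 0.044 v 0.044
```

{"op": "carry_out", "data": {"steps": [[[0.2,0,-0.5],0,0.8]]}}

```text
time: 30.7
position: [0.6457, 0.0404, 0.0624]
tool_rot: [0.999, 0.028, -0.019, -0.027]
ft_force: [0.5, -0.3, -1.0]
grip_width: 0.0437
```

```bash
python3 st.py 1
```

```text
30.7 [0.6457 0.0404 0.0624] yaw 3.32 z [-0.039  0.053] F [ 0.5 -0.3 -1. ] w 0.0437 v 0.111
30.75 [0.6452 0.0404 0.0612] yaw 3.32 z [-0.041  0.053] F [-0.7 -0.4 -1.3] w 0.0436 v 0.01
```

{"op": "carry_out", "data": {"steps": [[[0.3,0,-0.4],0,0.8]]}}

```text
time: 30.85
position: [0.6479, 0.0403, 0.0583]
tool_rot: [0.999, 0.028, -0.02, -0.027]
ft_force: [0.8, -0.5, -0.7]
grip_width: 0.0438
```

```bash
python3 st.py 1
```

```text
30.85 [0.6479 0.0403 0.0583] yaw 3.3 z [-0.041  0.053] F [ 0.8 -0.5 -0.7] w 0.0438 v 0.088
30.9 [0.6484 0.0402 0.0576] yaw 3.3 z [-0.04   0.053] F [ 0.2  0.1 -1.3] w 0.044 v 0.003
```

{"op": "carry_out", "data": {"steps": [[[0,0,-0.3],0,0.8]]}}

```text
time: 31.0
position: [0.6484, 0.0402, 0.0563]
tool_rot: [0.999, 0.028, -0.019, -0.027]
ft_force: [-5.3, -0.1, 16.1]
grip_width: 0.044
```

```bash
python3 st.py 1
```

```text
31.0 [0.6484 0.0402 0.0563] yaw 3.31 z [-0.04   0.053] F [-5.3 -0.1 16.1] w 0.044 v 0.012
31.05 [0.6485 0.0402 0.0564] yaw 3.31 z [-0.04   0.053] F [-1.8 -0.9  4.8] w 0.0439 v 0.007
```

{"op": "carry_out", "data": {"steps": [[[0,0,0],0,0.3],[[0,0,0],0,0.3],[[0,0,0],0,0.3],[[0,0,0],0,0.2],[[0,0,3],0,0.2],[[0,0,4],0,0.2],[[-1,0,4],0,0.2],[[-3,-0.5,3],0,0.2],[[-4,-0.8,1],0,0.2],[[-4,-0.8,0],0,0.2]]}}

```text
time: 32.05
position: [0.5317, 0.0186, 0.2118]
tool_rot: [0.999, 0.029, -0.014, -0.026]
ft_force: [0.3, -0.2, -0.2]
grip_width: 0.0697
```

{"op": "carry_out", "data": {"steps": [[[-4,-0.8,1],0,0.2],[[-2,-0.6,1],0,0.2],[[0,0,0],0,0.2]]}}

```text
time: 32.35
position: [0.4637, 0.0048, 0.233]
tool_rot: [0.999, 0.029, -0.016, -0.026]
ft_force: [-0.1, 0.0, 0.0]
grip_width: 0.0699
```

Run:
```python
from st import *
from bot import *
import pickle
st();a=shot("top");w=shot("wrist");st()
pickle.dump((a,w),open("v2.pkl","wb"))
cv2.imwrite("pics/w6.png",w["pixels"][:230,:,::-1])
red(w);red(a)
for s in(((60,40,10),(95,255,140)),):
    dark(w,45,(280,0,420,225),sat=s)
```

```text
32.35 [0.4637 0.0048 0.233 ] yaw 3.37 z [-0.033  0.051] F [-0.1  0.   0. ] w 0.0699 v 0.028
32.45 [0.4664 0.0048 0.2324] yaw 3.4 z [-0.031  0.051] F [ 0.1  0.1 -0.1] w 0.0698 v 0.037
red cap (314, 128) [0.4523 0.0775] 397.5
red cap (238, 252) [0.4776 0.2561] 48.0
dark [314.2 128.3] [39.6 38.7] [0.4519 0.0778] edge deg mod90 23.0 sides 0.0432 0.0434
dark [342.9  56.5] [48.6 42.2] [0.4791 0.1567] edge deg mod90 12.4 sides 0.0446 0.049
```

View pics/w6.png

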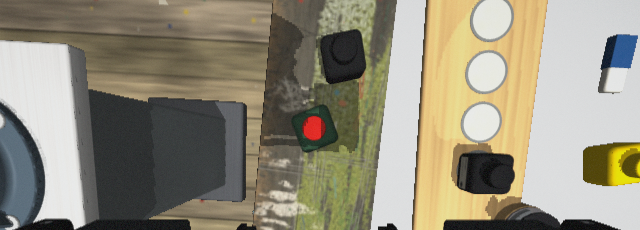

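{"op": "carry_out", "data": {"steps": [[[-0.5,2,-2],5,0.1],[[-0.5,2.5,-3],5,0.1],[[-0.3,2,-3],6,0.1],[[0,0.6,-2],3,0.1],[[0,0,0],0,0.1]]}}

```text
time: 32.95
position: [0.464, 0.0777, 0.1283]
tool_rot: [0.98, 0.2, -0.012, -0.022]
ft_force: [-0.9, 0.8, 0.2]
grip_width: 0.0781
```

```bash
python3 st.py 2
```

```text
32.95 [0.464  0.0777 0.1283] yaw 23.06 z [-0.032  0.039] F [-0.9  0.8  0.2] w 0.0781 v 0.036
33.05 [0.4653 0.0768 0.1304] yaw 22.93 z [-0.028  0.039] F [ 1.   0.6 -0.1] w 0.0783 v 0.039
```

{"op": "carry_out", "data": {"steps": [[[-0.8,0,-3.6],0,0.1]]}}

```text
time: 33.15
position: [0.4637, 0.0761, 0.0974]
tool_rot: [0.98, 0.198, -0.003, -0.02]
ft_force: [0.6, 0.4, -1.4]
grip_width: 0.0781
```

```bash
python3 st.py 2
```

```text
33.15 [0.4637 0.0761 0.0974] yaw 22.87 z [-0.014  0.037] F [ 0.6  0.4 -1.4] w 0.0781 v 1.109
33.25 [0.4557 0.0765 0.0927] yaw 22.85 z [-0.034  0.039] F [-1.  -0.5  0.4] w 0.0781 v 0.059
```

{"op": "carry_out", "data": {"steps": [[[0,0,-3.6],0,0.1]]}}

```text
time: 33.35
position: [0.4596, 0.0759, 0.0597]
tool_rot: [0.98, 0.197, -0.008, -0.021]
ft_force: [1.2, 0.2, -0.7]
grip_width: 0.0785
```

```bash
python3 st.py 2
```

```text
33.35 [0.4596 0.0759 0.0597] yaw 22.77 z [-0.024  0.039] F [ 1.2  0.2 -0.7] w 0.0785 v 0.95
33.45 [0.4547 0.0762 0.0551] yaw 22.77 z [-0.039  0.04 ] F [-0.9  0.3  0.1] w 0.0783 v 0.077
```

{"op": "carry_out", "data": {"steps": [[[-0.3,0.1,-2.1],0,0.1]]}}

```text
time: 33.55
position: [0.4546, 0.0766, 0.0363]
tool_rot: [0.98, 0.197, -0.012, -0.023]
ft_force: [1.1, -1.2, 0.2]
grip_width: 0.0783
```

```bash
python3 st.py 3
```

```text
33.55 [0.4546 0.0766 0.0363] yaw 22.71 z [-0.033  0.04 ] F [ 1.1 -1.2  0.2] w 0.0783 v 0.574
33.7 [0.4521 0.077  0.0353] yaw 22.74 z [-0.039  0.04 ] F [ 0.  -0.1  0.7] w 0.078 v 0.024
```

{"op": "carry_out", "data": {"steps": [[[0,0,0],0,0.8],[[0,0,0],0,0.8],[[0,0,-0.1],0,0.8],[[0,0,-0.1],0,0.8],[[0,0,-0.1],0,0.8],[[0,0,0],0,0.8],[[0,0,0],0,0.8]]}}

```text
time: 34.4
position: [0.4559, 0.0766, 0.0385]
tool_rot: [0.98, 0.197, -0.01, -0.022]
ft_force: [0.5, -0.7, -1.0]
grip_width: 0.0438
```

```bash
python3 st.py 0
```

```text
34.4 [0.4559 0.0766 0.0385] yaw 22.71 z [-0.028  0.039] F [ 0.5 -0.7 -1. ] w 0.0438 v 0.003
34.4 [0.4559 0.0766 0.0385] yaw 22.71 z [-0.028  0.039] F [ 0.5 -0.7 -1. ] w 0.0438 v 0.003
```

{"op": "carry_out", "data": {"steps": [[[0,0,2],0,0.8],[[0,0,3],0,0.8],[[1,0.1,3],0,0.8],[[3.2,0.3,0],-4,0.8],[[3.8,0.4,0],-4,0.8],[[3.8,0.4,0],-4,0.8],[[3.8,0.4,0],-4,0.8],[[2.7,0.2,0],-3,0.8],[[0.5,0,0],0,0.8]]}}

```text
time: 35.3
position: [0.6443, 0.0961, 0.1197]
tool_rot: [0.999, 0.025, -0.011, -0.027]
ft_force: [-0.3, 0.2, -0.8]
grip_width: 0.0439
```

```bash
python3 st.py 2
```

```text
35.3 [0.6443 0.0961 0.1197] yaw 2.93 z [-0.024  0.053] F [-0.3  0.2 -0.8] w 0.0439 v 0.118
35.4 [0.6408 0.0961 0.1191] yaw 3.02 z [-0.029  0.053] F [-0.2  0.1 -0.8] w 0.0443 v 0.066
```

{"op": "carry_out", "data": {"steps": [[[0.5,-0.3,-3],0,0.8]]}}

```text
time: 35.5
position: [0.6465, 0.0935, 0.092]
tool_rot: [0.999, 0.027, -0.011, -0.027]
ft_force: [1.5, -0.2, -0.8]
grip_width: 0.0441
```

```bash
python3 st.py 2
```

```text
35.5 [0.6465 0.0935 0.092 ] yaw 3.1 z [-0.024  0.053] F [ 1.5 -0.2 -0.8] w 0.0441 v 0.516
35.6 [0.6412 0.0929 0.0855] yaw 3.04 z [-0.039  0.053] F [-1.2  0.4 -1.2] w 0.044 v 0.049
```

{"op": "carry_out", "data": {"steps": [[[0.4,0,-2.6],0,0.8]]}}

```text
time: 35.7
position: [0.6456, 0.0929, 0.0622]
tool_rot: [0.999, 0.026, -0.017, -0.027]
ft_force: [2.5, 0.0, -0.0]
grip_width: 0.044
```

```bash
python3 st.py 2
```

```text
35.7 [0.6456 0.0929 0.0622] yaw 3.07 z [-0.036  0.053] F [ 2.5  0.  -0. ] w 0.044 v 0.47
35.8 [0.6408 0.0929 0.0568] yaw 3.07 z [-0.049  0.053] F [-0.9  0.4 -1.3] w 0.0436 v 0.04
```

{"op": "carry_out", "data": {"steps": [[[0.4,0,-0.4],0,0.8]]}}

```text
time: 35.9
position: [0.6438, 0.0931, 0.0537]
tool_rot: [0.999, 0.026, -0.024, -0.027]
ft_force: [0.3, 1.1, -1.2]
grip_width: 0.0436
```

```bash
python3 st.py 1
```

```text
35.9 [0.6438 0.0931 0.0537] yaw 3.09 z [-0.05   0.054] F [ 0.3  1.1 -1.2] w 0.0436 v 0.114
35.95 [0.6442 0.093  0.0529] yaw 3.08 z [-0.05   0.054] F [-0.1 -0.5 -2.2] w 0.0438 v 0.009
```

{"op": "carry_out", "data": {"steps": [[[0.1,0,-0.2],0,0.8]]}}

```text
time: 36.05
position: [0.6454, 0.0931, 0.052]
tool_rot: [0.999, 0.026, -0.024, -0.027]
ft_force: [-0.1, 1.1, -1.4]
grip_width: 0.0438
```

```bash
python3 st.py 1
```

```text
36.05 [0.6454 0.0931 0.052 ] yaw 3.09 z [-0.049  0.053] F [-0.1  1.1 -1.4] w 0.0438 v 0.035
36.1 [0.6456 0.093  0.0517] yaw 3.09 z [-0.049  0.053] F [ 0.8  0.4 -1. ] w 0.0438 v 0.003
```

{"op": "carry_out", "data": {"steps": [[[0,0,-0.15],0,0.8],[[0,0,0],0,0.3],[[0,0,0],0,0.3],[[0,0,0],0,0.3],[[0,0,0],0,0.2],[[0,0,3],0,0.2],[[0,0,4],0,0.2],[[-1,0,4],0,0.2],[[-3,-0.2,3],0,0.2],[[-4,-0.2,1],0,0.2]]}}

```text
time: 37.1
position: [0.5687, 0.0884, 0.2049]
tool_rot: [0.999, 0.026, -0.02, -0.027]
ft_force: [-0.6, -0.3, 0.5]
grip_width: 0.0697
```

{"op": "carry_out", "data": {"steps": [[[-4,-0.2,0],0,0.2],[[-3.5,-0.2,1],0,0.2],[[-1.5,-0.2,1],0,0.2],[[0,0,0],0,0.2]]}}

```text
time: 37.5
position: [0.4708, 0.0826, 0.2287]
tool_rot: [0.999, 0.026, -0.02, -0.027]
ft_force: [0.9, 0.3, 0.4]
grip_width: 0.0694
```

Run:
```python
from st import *
from bot import *
import pickle
st();a=shot("top");w=shot("wrist");st()
pickle.dump((a,w),open("v3.pkl","wb"))
red(w);red(a)
dark(w,45,(250,0,420,225),sat=((60,40,10),(95,255,140)))
dark(w,45,(420,60,560,225),zc=.034)
```

```text
37.5 [0.4708 0.0826 0.2287] yaw 3.08 z [-0.041  0.053] F [0.9 0.3 0.4] w 0.0694 v 0.027
37.6 [0.4731 0.0825 0.2279] yaw 3.07 z [-0.04   0.053] F [-0.5  0.7  0.8] w 0.0699 v 0.033
red cap (341, 21) [0.4793 0.2579] 539.0
red cap (238, 252) [0.4776 0.2561] 48.0
dark [332.9 128.3] [39.8 39.6] [0.4788 0.1569] edge deg mod90 13.8 sides 0.0434 0.0431
dark [339.6  32.5] [53.5 42. ] [0.4796 0.2574] edge deg mod90 6.2 sides 0.0432 0.0517
dark [494. 221.] [  6. 100.] [0.669 0.063] edge deg mod90 3.7 sides 0.1129 0.0072
dark [469.5 176. ] [ 8. 29.] [0.6339 0.1127] edge deg mod90 3.3 sides 0.032 0.0091
```

{"op": "carry_out", "data": {"steps": [[[-0.2,2,-2],3,0.1],[[-0.2,2.5,-3],3,0.1],[[-0.3,2,-3],3,0.1],[[0,0.7,-2],2,0.1],[[0,0,0],0,0.1]]}}

```text
time: 38.1
position: [0.4768, 0.1565, 0.1231]
tool_rot: [0.992, 0.124, -0.015, -0.025]
ft_force: [-0.3, -0.3, 0.7]
grip_width: 0.078
```

```bash
python3 st.py 2
```

```text
38.1 [0.4768 0.1565 0.1231] yaw 14.31 z [-0.036  0.046] F [-0.3 -0.3  0.7] w 0.078 v 0.035
38.2 [0.478  0.1558 0.1253] yaw 14.21 z [-0.032  0.046] F [ 0.1 -1.1  0.2] w 0.0784 v 0.041
```

{"op": "carry_out", "data": {"steps": [[[-0.3,0,-3.6],0,0.1]]}}

```text
time: 38.3
position: [0.4806, 0.1558, 0.0926]
tool_rot: [0.992, 0.123, -0.007, -0.024]
ft_force: [1.0, 0.3, -0.7]
grip_width: 0.0783
```

```bash
python3 st.py 2
```

```text
38.3 [0.4806 0.1558 0.0926] yaw 14.15 z [-0.019  0.047] F [ 1.   0.3 -0.7] w 0.0783 v 0.956
38.4 [0.4738 0.1551 0.0876] yaw 14.14 z [-0.037  0.045] F [-1.1 -0.4  1. ] w 0.0783 v 0.061
```

{"op": "carry_out", "data": {"steps": [[[0.4,0.1,-3.4],0,0.1]]}}

```text
time: 38.5
position: [0.481, 0.1559, 0.0567]
tool_rot: [0.992, 0.122, -0.012, -0.025]
ft_force: [1.3, 0.4, -0.3]
grip_width: 0.0786
```

```bash
python3 st.py 2
```

```text
38.5 [0.481  0.1559 0.0567] yaw 14.07 z [-0.029  0.046] F [ 1.3  0.4 -0.3] w 0.0786 v 0.753
38.6 [0.4774 0.1554 0.0522] yaw 14.06 z [-0.041  0.045] F [-0.7 -0.4  0.2] w 0.0783 v 0.068
```

{"op": "carry_out", "data": {"steps": [[[0,0,-1.7],0,0.1]]}}

```text
time: 38.7
position: [0.4792, 0.1553, 0.0375]
tool_rot: [0.992, 0.122, -0.016, -0.025]
ft_force: [0.1, -0.2, 0.2]
grip_width: 0.0781
```

```bash
python3 st.py 3
```

```text
38.7 [0.4792 0.1553 0.0375] yaw 14.02 z [-0.037  0.045] F [ 0.1 -0.2  0.2] w 0.0781 v 0.376
38.85 [0.4777 0.1552 0.0366] yaw 14.02 z [-0.041  0.045] F [-0.1 -0.4 -0. ] w 0.0785 v 0.019
```

{"op": "carry_out", "data": {"steps": [[[0,0,0],0,0.8],[[0,0,0],0,0.8],[[0,0,-0.1],0,0.8],[[0,0,-0.1],0,0.8],[[0,0,-0.1],0,0.8],[[0,0,0],0,0.8],[[0,0,0],0,0.8]]}}

```text
time: 39.55
position: [0.4803, 0.1554, 0.0395]
tool_rot: [0.992, 0.122, -0.013, -0.025]
ft_force: [0.3, 0.2, 1.2]
grip_width: 0.044
```

```bash
python3 st.py 0
```

```text
39.55 [0.4803 0.1554 0.0395] yaw 14.01 z [-0.032  0.046] F [0.3 0.2 1.2] w 0.044 v 0.001
39.55 [0.4803 0.1554 0.0395] yaw 14.01 z [-0.032  0.046] F [0.3 0.2 1.2] w 0.044 v 0.001
```

{"op": "carry_out", "data": {"steps": [[[0,0,2],0,0.8],[[0,0,3],0,0.8],[[1,-0.1,3],0,0.8],[[3,-0.2,0],-3,0.8],[[3.2,-0.2,0],-3,0.8],[[3.2,-0.2,0],-3,0.8],[[3,-0.1,0],-2,0.8],[[2,0,0],0,0.8],[[0.7,0,0],0,0.8],[[0,0,0],0,0.8]]}}

```text
time: 40.55
position: [0.6406, 0.1468, 0.1194]
tool_rot: [0.999, 0.022, -0.017, -0.027]
ft_force: [-0.8, -0.2, -0.9]
grip_width: 0.0441
```

{"op": "carry_out", "data": {"steps": [[[0,0,-0.5],0,0.8],[[0,0,-1],0,0.8],[[0,0,-1],0,0.8],[[0,0,-0.5],0,0.8],[[0,0,0],0,0.8]]}}

```text
time: 41.05
position: [0.634, 0.1473, 0.0849]
tool_rot: [0.999, 0.023, -0.022, -0.027]
ft_force: [-0.2, -0.0, -0.1]
grip_width: 0.0437
```

{"op": "carry_out", "data": {"steps": [[[0.5,0.1,-0.5],0,0.8],[[0.4,0.1,-0.8],0,0.8],[[0.2,0,-0.5],0,0.8],[[0.1,0,0],0,0.8],[[0,0,0],0,0.8]]}}

```text
time: 41.55
position: [0.6474, 0.1497, 0.0652]
tool_rot: [0.999, 0.023, -0.022, -0.027]
ft_force: [0.2, -0.0, -1.1]
grip_width: 0.0441
```

{"op": "carry_out", "data": {"steps": [[[-0.3,0,-0.5],0,0.8],[[-0.1,0,-0.3],0,0.8],[[0,0,0],0,0.8]]}}

```text
time: 41.85
position: [0.6431, 0.1496, 0.057]
tool_rot: [0.999, 0.023, -0.022, -0.027]
ft_force: [0.4, 0.8, 0.2]
grip_width: 0.0442
```

```bash
python3 st.py 1
```

```text
41.85 [0.6431 0.1496 0.057 ] yaw 2.7 z [-0.044  0.053] F [0.4 0.8 0.2] w 0.0442 v 0.006
41.9 [0.6432 0.1496 0.0571] yaw 2.7 z [-0.044  0.053] F [ 0.2  0.6 -0.9] w 0.0444 v 0.009
```

{"op": "carry_out", "data": {"steps": [[[0,0,-0.3],0,0.8],[[0,0,-0.1],0,0.8],[[0,0,-0.1],0,0.8]]}}

```text
time: 42.2
position: [0.6436, 0.1496, 0.0523]
tool_rot: [0.999, 0.023, -0.021, -0.027]
ft_force: [-0.3, -1.2, -0.5]
grip_width: 0.0443
```

{"op": "carry_out", "data": {"steps": [[[0,0,-0.1],0,0.8],[[0,0,0],0,0.3],[[0,0,0],0,0.3],[[0,0,0],0,0.3],[[0,0,0],0,0.2],[[0,0,3],0,0.2],[[0,0,4],0,0.2],[[-1,0,4],0,0.2],[[-3,0.4,3],0,0.2],[[-4,0.7,1],0,0.2]]}}

```text
time: 43.2
position: [0.5659, 0.1592, 0.2033]
tool_rot: [0.999, 0.021, -0.02, -0.027]
ft_force: [0.5, -1.4, 0.5]
grip_width: 0.0695
```

{"op": "carry_out", "data": {"steps": [[[-4,0.7,0],0,0.2],[[-3.5,0.7,1],0,0.2],[[-1.5,0.5,1],0,0.2],[[0,0,0],0,0.2]]}}

```text
time: 43.6
position: [0.4679, 0.1793, 0.2269]
tool_rot: [0.999, 0.022, -0.019, -0.027]
ft_force: [0.2, 0.5, 0.3]
grip_width: 0.0696
```

Run:
```python
from st import *
from bot import *
import pickle
st();w=shot("wrist");a=shot("top")
pickle.dump((a,w),open("v4.pkl","wb"))
red(w);red(a)
dark(w,45,(250,0,420,225),sat=((60,40,10),(95,255,140)))
dark(w,45,(420,60,560,225),zc=.034)
print([x for x in dir(cams) if x[0]!='_'])
```

```text
43.6 [0.4679 0.1793 0.2269] yaw 2.58 z [-0.039  0.054] F [0.2 0.5 0.3] w 0.0696 v 0.027
red cap (337, 124) [0.479 0.257] 407.5
dark [335.9 124.9] [40.4 39.4] [0.4789 0.2574] edge deg mod90 7.8 sides 0.0429 0.0434
dark [494.5 214.5] [ 19. 101.] [0.6637 0.166 ] edge deg mod90 3.1 sides 0.1127 0.0225
['camera']
```

{"op": "carry_out", "data": {"steps": [[[0,2,-2],2,0.1],[[0,2.5,-3],2,0.1],[[-0.1,2.2,-3],1,0.1],[[0,0.8,-2],0,0.1],[[0,0,0],0,0.1],[[0,0,0],0,0.1]]}}

```text
time: 44.3
position: [0.4814, 0.2544, 0.1199]
tool_rot: [0.998, 0.064, -0.014, -0.026]
ft_force: [-0.1, 0.3, 0.7]
grip_width: 0.0785
```

{"op": "carry_out", "data": {"steps": [[[0,0,0],0,0.1],[[0,0,-0.2],0,0.1]]}}

```text
time: 44.5
position: [0.4837, 0.2535, 0.119]
tool_rot: [0.998, 0.063, -0.012, -0.026]
ft_force: [0.0, -0.5, 1.1]
grip_width: 0.0783
```

{"op": "carry_out", "data": {"steps": [[[-0.5,0.2,-1.5],0,0.1],[[-0.3,0.1,-1.5],0,0.1],[[-0.2,0,-1],0,0.1],[[0,0,0],0,0.1],[[0,0,0],0,0.1]]}}

```text
time: 45.0
position: [0.4782, 0.2551, 0.0825]
tool_rot: [0.998, 0.062, -0.007, -0.027]
ft_force: [-0.4, 0.4, 0.8]
grip_width: 0.0784
```

{"op": "carry_out", "data": {"steps": [[[-0.1,0.1,-1.5],0,0.1],[[-0.2,0,-1.5],0,0.1],[[-0.1,0,-1],0,0.1],[[0,0,0],0,0.1]]}}

```text
time: 45.4
position: [0.4777, 0.2565, 0.0448]
tool_rot: [0.998, 0.061, -0.002, -0.028]
ft_force: [-0.1, -0.8, 0.1]
grip_width: 0.0783
```

```bash
python3 st.py 1
```

```text
45.4 [0.4777 0.2565 0.0448] yaw 7.02 z [-0.008  0.056] F [-0.1 -0.8  0.1] w 0.0783 v 0.02
45.45 [0.4782 0.2566 0.0453] yaw 7.02 z [-0.007  0.056] F [-0.1 -0.5  0.2] w 0.0783 v 0.016
```

{"op": "carry_out", "data": {"steps": [[[-0.1,0,-0.8],0,0.1],[[0,0,-0.2],0,0.8],[[0,0,-0.1],0,0.8],[[0,0,-0.1],0,0.8],[[0,0,-0.1],0,0.8],[[0,0,0],0,0.8],[[0,0,0],0,0.8],[[0,0,0],0,0.8],[[0,0,0],0,0.8]]}}

```text
time: 46.35
position: [0.4789, 0.2571, 0.0333]
tool_rot: [0.998, 0.061, 0.0, -0.029]
ft_force: [-0.1, 1.0, -0.7]
grip_width: 0.0438
```

{"op": "carry_out", "data": {"steps": [[[0,0,2],0,0.8],[[0,0,3],0,0.8],[[1,-0.3,3],0,0.8],[[3,-1,0.5],-1,0.8],[[3.2,-1.1,0],-1,0.8],[[3.2,-1.2,0],-1,0.8],[[3,-1.1,0],-1,0.8],[[2,-0.7,0],0,0.8],[[0.5,-0.1,0],0,0.8],[[0,0,0],0,0.8]]}}

```text
time: 47.35
position: [0.6381, 0.199, 0.121]
tool_rot: [0.999, 0.026, -0.003, -0.028]
ft_force: [-0.7, -0.1, -0.8]
grip_width: 0.0442
```

{"op": "carry_out", "data": {"steps": [[[0,0,0],0,0.8],[[0,0,-0.5],0,0.8],[[0,0,0],0,0.8]]}}

```text
time: 47.65
position: [0.6335, 0.2003, 0.1148]
tool_rot: [0.999, 0.027, -0.006, -0.028]
ft_force: [0.4, -0.1, -0.6]
grip_width: 0.044
```

{"op": "carry_out", "data": {"steps": [[[0.4,0.2,-1],0,0.8],[[0.3,0.1,-1],0,0.8],[[0.2,0,-1],0,0.8],[[0.1,0,-0.7],0,0.8],[[0,0,0],0,0.8]]}}

```text
time: 48.15
position: [0.642, 0.2049, 0.0734]
tool_rot: [0.999, 0.028, -0.007, -0.028]
ft_force: [0.3, -0.1, -0.9]
grip_width: 0.0441
```

{"op": "carry_out", "data": {"steps": [[[-0.2,0,-0.8],0,0.8],[[-0.1,0,-0.7],0,0.8],[[0,0,-0.5],0,0.8],[[0,0,0],0,0.8]]}}

```text
time: 48.55
position: [0.6385, 0.2046, 0.0512]
tool_rot: [0.999, 0.028, -0.008, -0.028]
ft_force: [0.0, 0.4, -1.0]
grip_width: 0.0439
```

{"op": "carry_out", "data": {"steps": [[[0,0,-0.2],0,0.8],[[0,0,-0.2],0,0.8],[[0,0,0],0,0.8]]}}

```text
time: 48.85
position: [0.6389, 0.2046, 0.0474]
tool_rot: [0.999, 0.028, -0.007, -0.028]
ft_force: [-0.5, -0.0, -0.8]
grip_width: 0.0436
```

{"op": "carry_out", "data": {"steps": [[[0,0,-0.2],0,0.8],[[0,0,0],0,0.3],[[0,0,0],0,0.3],[[0,0,0],0,0.3],[[0,0,0],0,0.3],[[0,0,3],0,0.3],[[0,0,4],0,0.3],[[0,0,4],0,0.3],[[0.5,-1,3],0,0.3],[[1,-3,0],-3,0.27]]}}

```text
time: 49.85
position: [0.6518, 0.1674, 0.1902]
tool_rot: [1.0, 0.003, -0.008, -0.029]
ft_force: [1.0, -0.1, 0.7]
grip_width: 0.0625
```

{"op": "carry_out", "data": {"steps": [[[1,-4,0],-4,0.27],[[1,-4,0],-4,0.27],[[1,-4,0],-4,0.27],[[1,-4,0],-4,0.27],[[1,-2.5,0],-2,0.27],[[0.3,-0.5,0],0,0.27],[[0,0,0],0,0.27],[[0,0,0],0,0.27]]}}

```text
time: 50.65
position: [0.7074, -0.0314, 0.1946]
tool_rot: [0.987, -0.16, 0.001, -0.029]
ft_force: [-0.5, 0.6, -0.2]
grip_width: 0.0631
```

Run:
```python
from st import *
import pickle
st();w=shot("wrist");pickle.dump(w,open("v5.pkl","wb"))
cv2.imwrite("pics/w7.png",w["pixels"][:260,:,::-1]);st()
```

```text
50.65 [ 0.7074 -0.0314  0.1946] yaw -18.39 z [0.012 0.057] F [-0.5  0.6 -0.2] w 0.0631 v 0.009
50.7 [ 0.7073 -0.031   0.1946] yaw -18.36 z [0.012 0.057] F [ 0.2 -0.1  1.2] w 0.0637 v 0.012
```

View pics/w7.png

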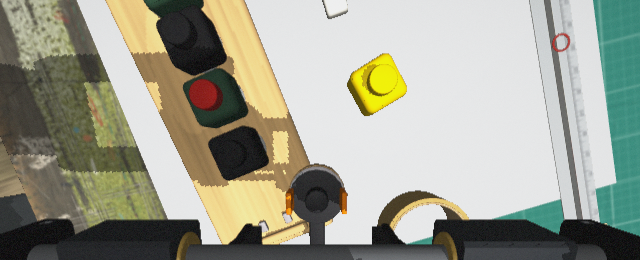

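{"op": "carry_out", "data": {"steps": [[[0,0.2,-1.5],0,0.27],[[0,0.1,-2],0,0.27],[[0,0.1,-2],0,0.27],[[0,0,-1.5],0,0.27],[[0,0,-0.5],0,0.27],[[0,0,0],0,0.27],[[0,0,0],0,0.27]]}}

```text
time: 51.4
position: [0.704, -0.0165, 0.1136]
tool_rot: [0.988, -0.154, -0.001, -0.03]
ft_force: [0.1, -0.7, -0.2]
grip_width: 0.0639
```

{"op": "carry_out", "data": {"steps": [[[0.3,-0.9,-0.3],-0.5,0.27],[[0,0,0],0,0.27],[[0,0,0],0,0.27]]}}

```text
time: 51.7
position: [0.7089, -0.0268, 0.1127]
tool_rot: [0.987, -0.158, 0.001, -0.03]
ft_force: [-0.4, -0.0, 0.4]
grip_width: 0.0634
```

{"op": "carry_out", "data": {"steps": [[[0,0,0],0,0.27],[[0,0,0],0,0.27]]}}

```text
time: 51.9
position: [0.7095, -0.0276, 0.1137]
tool_rot: [0.987, -0.159, 0.002, -0.03]
ft_force: [0.5, 0.5, -0.5]
grip_width: 0.0636
```

{"op": "carry_out", "data": {"steps": [[[-0.1,0,-0.8],0,0.27],[[-0.1,0,-0.8],0,0.27],[[0,0,-0.4],0,0.27],[[0,0,0],0,0.27]]}}

```text
time: 52.3
position: [0.7069, -0.0274, 0.092]
tool_rot: [0.987, -0.159, 0.002, -0.03]
ft_force: [-0.2, -0.6, 0.1]
grip_width: 0.0637
```

{"op": "carry_out", "data": {"steps": [[[0,0,-0.6],0,0.27],[[0.1,0,-0.6],0,0.27],[[0,0,-0.1],0,0.27],[[0,0,0],0,0.27]]}}

```text
time: 52.7
position: [0.7077, -0.0272, 0.077]
tool_rot: [0.987, -0.159, 0.002, -0.03]
ft_force: [0.3, 0.2, 0.3]
grip_width: 0.0636
```

Squeeze and turn clockwise.

{"op": "carry_out", "data": {"steps": [[[0,0,0],0,1],[[0,0,0],0,1],[[0,0,0],0,1],[[0,0,0],0,1],[[0,0,0],0,1],[[0,0,0],0,1],[[0,0,0],0,1]], "squeeze": 20}}

```text
time: 53.4
position: [0.7078, -0.0272, 0.0776]
tool_rot: [0.987, -0.159, 0.002, -0.03]
ft_force: [-0.2, 0.7, -0.7]
grip_width: 0.0331
```

{"op": "carry_out", "data": {"steps": [[[0,0,0],-6,1],[[0,0,0],-6,1],[[0,0,0],-6,1],[[0,0,0],-6,1],[[0,0,0],-6,1],[[0,0,0],-6,1]]}}

```text
time: 54.0
position: [0.7074, -0.0269, 0.0776]
tool_rot: [0.884, -0.466, 0.01, -0.028]
ft_force: [0.1, -0.3, -0.8]
grip_width: 0.033
```

{"op": "carry_out", "data": {"steps": [[[0,0,0],-6,1],[[0,0,0],-6,1],[[0,0,0],-6,1],[[0,0,0],-6,1],[[0,0,0],-6,1],[[0,0,0],-4,1],[[0,0,0],0,1]]}}

```text
time: 54.7
position: [0.7071, -0.0264, 0.0776]
tool_rot: [-0.702, 0.712, -0.019, 0.023]
ft_force: [-0.0, 0.1, -0.8]
grip_width: 0.0338
```

```bash
python3 st.py 1
```

```text
54.7 [ 0.7071 -0.0264  0.0776] yaw -90.8 z [0.059 0.006] F [-0.   0.1 -0.8] w 0.0338 v 0.026
54.75 [ 0.7072 -0.0264  0.0776] yaw -90.76 z [0.059 0.006] F [-0.1 -0.1 -1.4] w 0.0334 v 0.008
```

{"op": "carry_out", "data": {"steps": [[[0,0,0],0,0.2],[[0,0,0],0,0.2],[[0,0,0],0,0.2],[[0,0,0],0,0.2],[[0,0,0],0,0.2],[[0,0,3],0,0.2],[[0,0,4],0,0.2],[[0,0,5],0,0.2],[[-2,0,4],0,0.2],[[-4,0,1],0,0.2]]}}

```text
time: 55.75
position: [0.6484, -0.0271, 0.2498]
tool_rot: [-0.701, 0.713, -0.018, 0.025]
ft_force: [-0.2, 0.0, -0.1]
grip_width: 0.0696
```

{"op": "carry_out", "data": {"steps": [[[-4,0,2],0,0.2],[[-4,0,1],0,0.2],[[-2,0,0],0,0.2],[[0,0,0],0,0.2]]}}

```text
time: 56.15
position: [0.5424, -0.0267, 0.2858]
tool_rot: [-0.7, 0.714, -0.021, 0.027]
ft_force: [-0.2, 0.5, -0.3]
grip_width: 0.0695
```

Run:
```python
from st import *
from bot import *
import pickle
st();w=shot("wrist");a=shot("top");pickle.dump((a,w),open("v6.pkl","wb"));st()
x=cv2.resize(w["pixels"][:230,:],(800,288));
y=cv2.resize(a["pixels"][120:290,120:500],(670,300));y=cv2.copyMakeBorder(y,0,0,0,130,0)
cv2.imwrite("pics/f.png",np.vstack([x,y])[:,:,::-1])
print("spots avg",[(.6472,.0403),(.6442,.095),(.6411,.1497),(.6379,.2044)])
h=cv2.cvtColor(w["pixels"],cv2.COLOR_RGB2HSV);m=cv2.inRange(h,(0,170,110),(6,255,255))|cv2.inRange(h,(174,170,110),(180,255,255))
for q in cv2.findContours(m,0,1)[0]:
    if cv2.contourArea(q)>40:
        (u,v),_,_=cv2.minAreaRect(q);print("cap",u,v,pt(w,u,v,.064).round(4))
h=cv2.cvtColor(a["pixels"],cv2.COLOR_RGB2HSV);m=cv2.inRange(h,(0,0,170),(180,40,255));m[:190]=0;m[:,:395]=0;m[285:]=0;m[:,492:]=0
for q in cv2.findContours(m,0,1)[0]:
    if cv2.contourArea(q)>60:
        r=cv2.minAreaRect(q);B=cv2.boxPoints(r);print("bar",np.round(r[0],1),np.round(r[1],1),[pt(a,*b,.035)[:2].round(3) for b in B],pt(a,*r[0],.035).round(4))
```

```text
56.15 [ 0.5424 -0.0267  0.2858] yaw -91.1 z [0.068 0.008] F [-0.2  0.5 -0.3] w 0.0695 v 0.032
56.25 [ 0.5454 -0.0272  0.2857] yaw -91.08 z [0.07  0.007] F [0.7 0.6 0.8] w 0.07 v 0.037
spots avg [(0.6472, 0.0403), (0.6442, 0.095), (0.6411, 0.1497), (0.6379, 0.2044)]
cap 122.25001525878906 113.25001525878906 [0.6403 0.2062 0.064 ]
cap 214.0 107.5 [0.6447 0.096  0.064 ]
bar [446.2 242.1] [  6.6 100.7] [array([ 0.438, -0.208]), array([ 0.592, -0.466]), array([ 0.575, -0.474]), array([ 0.423, -0.218])] [ 0.5058 -0.3396  0.035 ]
```

View pics/f.png

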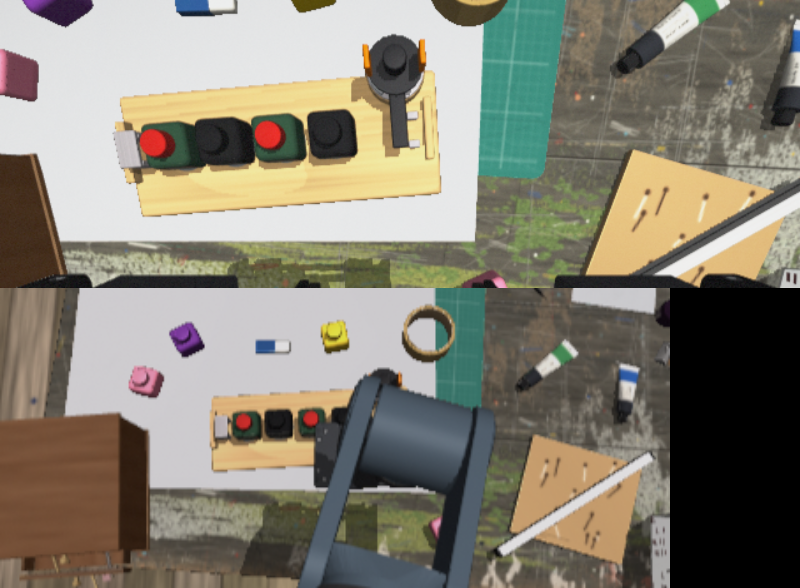

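Run:
```python
from bot import *
import pickle
a,w=pickle.load(open("v6.pkl","rb"))
h=cv2.cvtColor(w["pixels"],cv2.COLOR_RGB2HSV)
m=np.uint8(h[...,2]<70)*255;m[:82]=0;m[125:]=0;m[:,:305]=0;m[:,335:]=0
q=max(cv2.findContours(m,0,1)[0],key=cv2.contourArea);r=cv2.minAreaRect(q);print("tongue",r)
pts=np.array([(v,np.nonzero(m[v])[0].mean()) for v in range(84,114) if m[v].any()])
A,B=[pt(w,u,v,.046)[:2] for v,u in(pts[0],pts[-1])];d=A-B;print(A,B,"dir deg",np.degrees(np.arctan2(d[1],d[0])),"closed 3.3")
t=cv2.inRange(h,(4,150,90),(19,255,255));t[80:]=0;t[:20]=0;t[:,:280]=0;t[:,350:]=0
P=[]
for q in cv2.findContours(t,0,1)[0]:
    if cv2.contourArea(q)>15:
        M=cv2.moments(q);p=pt(w,M['m10']/M['m00'],M['m01']/M['m00'],.075)[:2];P.append(p);print("tab",p.round(4))
dark(w,70,(245,70,295,135),zc=.034);dark(w,70,(155,85,203,140),zc=.034)
print(proj(w,[[.6472,.0403,.069],[.6442,.095,.069],[.6411,.1497,.069],[.6379,.2044,.069]]).round(1))
```

```text
tongue ((318.6120300292969, 99.26953125), (35.74348068237305, 12.12934684753418), 84.95755004882812)
[ 0.67216591 -0.02209043] [ 0.63790757 -0.02200058] dir deg -0.15026964835069373 closed 3.3
tab [ 7.076e-01 -7.000e-04]
tab [ 0.711  -0.0497]
dark [265.3 107. ] [37.6 37.2] [0.6477 0.0403] edge deg mod90 3.8 sides 0.0477 0.0466
dark [178.1 112.9] [37.5 48.8] [0.6427 0.153 ] edge deg mod90 2.4 sides 0.0633 0.0469
[[260.  103.8]
 [213.4 107.4]
 [167.2 111.2]
 [121.3 114.9]]
```

```bash
python3 -c "
from rig import robot
print(robot.hand_in())"
```

```text
the job is handed in; nothing more can be done
None
```

I carried out the whole task and handed it in at about 56 s of the 192 s. `hand_in` gives no verdict, so the results below are from my own last pictures.

What I did:
- **Lock:** I squeezed and opened the lock.
- **Bar:** I lifted the bar's lock end over the lip, drew the bar out from under the keeper and laid it on the pad.
- **Bottles:** I stood the four bottles in the rack, two black and two green.
- **Closing:** I squeezed the lock closed again.

What the last checks showed:
- **Bar:** lies on the pad, its middle within about 1 cm of the pad's middle as I measured it.
- **Bottles:** all four look upright. The two green caps read within about 3 mm of their spots. The black bodies read within 1 mm and about 4 mm; the second includes some visible side wall.
- **Lock:** the orange tabs are out. Their line is about 0.7° from where it was at the start, and I turned the gripper about 4° past the closed stop.
- **Eraser, tape roll and green tube:** they look unmoved in the last pictures; I did not measure their positions.
- **Arm:** stopped clear of everything.

Two things went wrong or disagreed:
- **Hard contact:** on my first approach to the bar I had the jaws turned the wrong way, and the fingertips came down on top of it. The wrist force read 114 N, just under the 120 N limit. I can't rule out a higher peak between readings.
- **Tongue direction:** my last measurement of the tongue read about 3.5° beyond the closed stop, which the lock can't reach. I put that down to the tongue's visible side wall and trusted the tab reading instead.

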